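# Stopper the mill jars and start the shaker

## Robot

A 6-joint arm with a two-finger parallel gripper is mounted at the origin on the work surface. World frame = base frame: x ahead of the robot, y to its left, z up, the work surface at z = 0. Lengths are in m, angles in rad, forces in N, time in s.
With the tool pointing down it reaches from about 0.35 to 0.775 m from the base axis. Payload 5.5 kg.
Tool frame: the origin (TCP) lies on the centre line of the jaws, within the pads' length; the fingertips stand 11 mm ahead of it and the grasp point (between the pads) lies 8 mm behind it (env.tip_extent is the distance from the TCP to the fingertips, in m); z points along the fingers, y is the line along which they close (so a half turn about z gives the same grasp; the last joint's range is limited). The gripper opens to 85 mm and grips with 20 to 120 N. Pads are 22 mm wide; open, the fingers measure 114 mm over their backs; the gripper's body (76 mm by 85 mm) begins 54 mm behind the grasp point. The pads swing forward as they close: fully open they stand 13 mm farther back than shut.
Start: joints at [-1.306, 0.313, 0.046, 1.304, 0, 1.431], TCP at [0.226, -0.529, 0.204] pointing down, gripper open.
Joint ranges: [-2.76, 2.76], [-0.86, 1.69], [-1.03, 1.26], [-2.2, 2.34], [-1.47, 1.5], [-3.14, 3.14]. Speed limits (rad/s): [2.57, 2.57, 3.14, 3.14, 3.14, 3.14].

## Interface

Orientations are given as a unit quaternion [w, x, y, z].
In Python, from workcell import env gives the robot as it stands.
- The arm moves only by the shell command python3 -m jog 'ROWS' [FORCE]. ROWS is JSON, a list of rows, each a list of 5 numbers: the gripper's target within -1 to 1 (shut at 1, half-way at 0, fully open at -1), then the shift along the tool's x, y, z in m, then the turn about the tool's z in degrees. In form: [[fingers, tx, ty, tz, turn], ...]. A call has 1 to 5 rows; each row shifts and turns the commanded pose from where the row before left it, along the tool's axes as they then stand; what a row does not reach is not made up. A row lasts 1/12 s, in which the tool goes at most 41.7 mm and 7.16 degrees, less where a joint would pass 70% of its speed; a pose out of reach is approached as far as the arm can. A call is refused whole if a number of a shift passes 0.0417 or a number of a turn 7.16, either way. A call with a gripper value outside its range is refused whole. The fingers move at their own pace and stop on an object; FORCE is the grip in N (left out, the last holds). Time passes only in rows, so rows that do not move let the fingers close. It gives the time, the measured TCP pose, the force, the opening and the grip force at its end, in the units of the state.
- env.get_state(): the state, without advancing time (a new reading comes with each control period).
- env.read_camera(name): name is "side" or "top" or "wrist"; returns a dict with "img" (480x640x3 uint8, red, green, blue), "fov_y" (degrees; the focal length in pixels is half the picture's height over the tangent of half this angle, whatever the lens; pixels are square), "cx", "cy" (the principal point, pixels), "T" (4x4, takes a point from camera to world coordinates). Camera axes: x right, y up, looking along -z (the intrinsics and any distortion apply to the point x, -y, -z); pixel columns grow to the right and rows downward; lengths in m; the calibration is good to about 2 mm. A picture is of the moment at which its call begins. There is no depth.
- env.hand_in(): hands the job in; it is judged then, once.
The state is a dict: "clock": time; "joint_pos": joint angles; "qvel": joint speeds; "tau": joint torques, N m; "tcp_pos": TCP position; "orientation": TCP orientation; "wrist_force": force on the tool from outside, world axes, zero at the start; "ft_torque": the same for the moment, N m; "finger_gap": finger opening in m; "grip_force": force on a finger pad.
Only numpy, scipy, OpenCV 4.12 (cv2) and the standard library are available. Lean on these libraries where they do the work, as an engineer would, in place of code of your own. Each camera call takes 0.05 s, during which the arm holds its last target. There are 200 camera calls.

## Task

Close every mill jar on the shaker by setting a cork stopper from the tote fully home in its neck. Only when all the jars are stoppered, lift the guard on the control box upright or beyond, throw the toggle beneath it fully over to its other side, then lower the guard fully shut again. The jars must end upright inside the shaker's lip with unused stoppers left in the tote, and the bowl, brush and pot beyond must not be disturbed.

Things in the scene. Friction and masses are not known exactly. Their poses are not given: they have to be found in the camera images.
- jar1: one of up to four alike white ceramic mill jars standing loose on the shaker (3 or 4 are present, the rest None from the start). Round, 82 mm tall, body 72 mm across up to 52 mm height, sloping in to a neck 48 mm across outside with a straight 34 mm bore, open at the top; 0.4 to 0.6 kg. Origin at the centre of its underside, z up. Starts unstoppered.
- jar1_rim (a point): centre of the mouth of jar1, at the height of its rim, 82 mm above its underside
- jar2: one of up to four alike white ceramic mill jars standing loose on the shaker (3 or 4 are present, the rest None from the start). Round, 82 mm tall, body 72 mm across up to 52 mm height, sloping in to a neck 48 mm across outside with a straight 34 mm bore, open at the top; 0.4 to 0.6 kg. Origin at the centre of its underside, z up. Starts unstoppered.
- jar2_rim (a point): centre of the mouth of jar2, at the height of its rim, 82 mm above its underside
- jar3: one of up to four alike white ceramic mill jars standing loose on the shaker (3 or 4 are present, the rest None from the start). Round, 82 mm tall, body 72 mm across up to 52 mm height, sloping in to a neck 48 mm across outside with a straight 34 mm bore, open at the top; 0.4 to 0.6 kg. Origin at the centre of its underside, z up. Starts unstoppered.
- jar3_rim (a point): centre of the mouth of jar3, at the height of its rim, 82 mm above its underside
- jar4: one of up to four alike white ceramic mill jars standing loose on the shaker (3 or 4 are present, the rest None from the start). Round, 82 mm tall, body 72 mm across up to 52 mm height, sloping in to a neck 48 mm across outside with a straight 34 mm bore, open at the top; 0.4 to 0.6 kg. Origin at the centre of its underside, z up. Starts unstoppered.
- jar4_rim (a point): centre of the mouth of jar4, at the height of its rim, 82 mm above its underside
- stopper1: one of four alike cork stoppers, upright in the tote, centres 75 mm or more apart. Tapered plug 22 mm across at the foot, 30 mm at 20 mm height, under a straight round head 44 mm across, 20 mm tall (40 mm in all; 30 to 55 g). Origin at the centre of the foot, z up to the head. Home in a jar the head rests on the rim: origin 62 mm above the jar's underside, 2 mm play sideways.
- stopper2: one of four alike cork stoppers, upright in the tote, centres 75 mm or more apart. Tapered plug 22 mm across at the foot, 30 mm at 20 mm height, under a straight round head 44 mm across, 20 mm tall (40 mm in all; 30 to 55 g). Origin at the centre of the foot, z up to the head. Home in a jar the head rests on the rim: origin 62 mm above the jar's underside, 2 mm play sideways.
- stopper3: one of four alike cork stoppers, upright in the tote, centres 75 mm or more apart. Tapered plug 22 mm across at the foot, 30 mm at 20 mm height, under a straight round head 44 mm across, 20 mm tall (40 mm in all; 30 to 55 g). Origin at the centre of the foot, z up to the head. Home in a jar the head rests on the rim: origin 62 mm above the jar's underside, 2 mm play sideways.
- stopper4: one of four alike cork stoppers, upright in the tote, centres 75 mm or more apart. Tapered plug 22 mm across at the foot, 30 mm at 20 mm height, under a straight round head 44 mm across, 20 mm tall (40 mm in all; 30 to 55 g). Origin at the centre of the foot, z up to the head. Home in a jar the head rests on the rim: origin 62 mm above the jar's underside, 2 mm play sideways.
- shaker: fixed flat shaker, grey base with a square lipped aluminium platform 280 mm wide with a thin dark rubber mat; jars stand 50 mm above the bench; lip 12 mm tall, 5 mm thick. Origin at the centre of its underside on the bench. Not running in the simulation.
- tote: fixed open grey plastic tote 230 x 230 mm, 30 mm tall, walls and floor 5 mm. Origin at the centre of its underside on the bench; x and y along its sides. It stands left or right of the shaker.
- control_box: fixed grey control box on the other side of the shaker, 150 mm (x) x 110 mm (y) x 50 mm tall, guard and toggle on its top. Origin at the centre of its underside on the bench; its -x side faces the robot, +y is its left seen from the robot.
- guard_hinge (a point): middle of the guard's hinge line, which runs along the control box's y axis 50 mm towards +x of the box's origin and 100 mm above its underside (50 mm above the box's top)
- guard (a joint): angle of the hinged guard (rad): 0 shut (level, reaching from hinge to robot), 1.57 upright, up to 2.2 leaning back from the robot. Steel plate 105 mm long, 70 wide, 4 thick (underside in line with the hinge axis), 14 mm deep skirts on its inner sides; 80 g. Stiff hinge (0.06 N m) keeps it at any angle. Starts at 0 to 0.25. Fully shut: under 0.1.
- guard_handle (a point): centre of the guard's handle: a steel crossbar 14 mm thick and 30 mm long, parallel to the hinge, on a stem 12 mm wide; with the guard shut 85 mm from the hinge axis towards the robot and 29 mm above it (25 mm above the plate's upper face). Gripped by its two ends it can turn between the pads as the guard swings.
- toggle (a joint): angle of the toggle (rad): 0 to 0.12 off as found, leaning to the control box's +y side (0.5 rad off vertical at 0); it swings towards the box's -y side to 1.0, fully on (over 0.85 counts), and stays where it is left (friction about 0.05 N m).
- toggle_tip (a point): centre of the 14 mm steel ball on the end of the toggle, 44 mm from the toggle's pivot. The pivot is on the box's top face, 25 mm from its centre towards the robot, 75 mm in front of the hinge, and turns about the box's x axis; rod 9 mm thick.
- bowl: bystander: small blue bowl 100 mm across, 45 mm tall, beyond the shaker; leave alone. Origin at centre of underside
- brush: bystander: brush lying on the bench beyond the shaker; leave alone
- pot: bystander: terracotta lidded pot 70 mm across, 100 mm tall, beyond the shaker; leave alone. Origin at centre of underside
Things that resemble listed ones, but are neither listed nor needed, are in the scene too. Leave any pink or white look-alike of the stopper4 alone.

How it is judged:
On the way, in this order (a step that is already met when the one before it is completed fails the run):
1. every jar present has a stopper fully home in its neck (((horizontal distance between stopper1 and jar1_rim below 0.006 m and z of stopper1 in the frame of jar1 between 0.055 and 0.067 m and angle between the z axis of stopper1 and the z axis of jar1, either way round below 0.15 rad) or (horizontal distance between stopper2 and jar1_rim below 0.006 m and z of stopper2 in the frame of jar1 between 0.055 and 0.067 m and angle between the z axis of stopper2 and the z axis of jar1, either way round below 0.15 rad) or (horizontal distance between stopper3 and jar1_rim below 0.006 m and z of stopper3 in the frame of jar1 between 0.055 and 0.067 m and angle between the z axis of stopper3 and the z axis of jar1, either way round below 0.15 rad) or (horizontal distance between stopper4 and jar1_rim below 0.006 m and z of stopper4 in the frame of jar1 between 0.055 and 0.067 m and angle between the z axis of stopper4 and the z axis of jar1, either way round below 0.15 rad)) and ((horizontal distance between stopper1 and jar2_rim below 0.006 m and z of stopper1 in the frame of jar2 between 0.055 and 0.067 m and angle between the z axis of stopper1 and the z axis of jar2, either way round below 0.15 rad) or (horizontal distance between stopper2 and jar2_rim below 0.006 m and z of stopper2 in the frame of jar2 between 0.055 and 0.067 m and angle between the z axis of stopper2 and the z axis of jar2, either way round below 0.15 rad) or (horizontal distance between stopper3 and jar2_rim below 0.006 m and z of stopper3 in the frame of jar2 between 0.055 and 0.067 m and angle between the z axis of stopper3 and the z axis of jar2, either way round below 0.15 rad) or (horizontal distance between stopper4 and jar2_rim below 0.006 m and z of stopper4 in the frame of jar2 between 0.055 and 0.067 m and angle between the z axis of stopper4 and the z axis of jar2, either way round below 0.15 rad)) and ((horizontal distance between stopper1 and jar3_rim below 0.006 m and z of stopper1 in the frame of jar3 between 0.055 and 0.067 m and angle between the z axis of stopper1 and the z axis of jar3, either way round below 0.15 rad) or (horizontal distance between stopper2 and jar3_rim below 0.006 m and z of stopper2 in the frame of jar3 between 0.055 and 0.067 m and angle between the z axis of stopper2 and the z axis of jar3, either way round below 0.15 rad) or (horizontal distance between stopper3 and jar3_rim below 0.006 m and z of stopper3 in the frame of jar3 between 0.055 and 0.067 m and angle between the z axis of stopper3 and the z axis of jar3, either way round below 0.15 rad) or (horizontal distance between stopper4 and jar3_rim below 0.006 m and z of stopper4 in the frame of jar3 between 0.055 and 0.067 m and angle between the z axis of stopper4 and the z axis of jar3, either way round below 0.15 rad)) and ((horizontal distance between stopper1 and jar4_rim below 0.006 m and z of stopper1 in the frame of jar4 between 0.055 and 0.067 m and angle between the z axis of stopper1 and the z axis of jar4, either way round below 0.15 rad) or (horizontal distance between stopper2 and jar4_rim below 0.006 m and z of stopper2 in the frame of jar4 between 0.055 and 0.067 m and angle between the z axis of stopper2 and the z axis of jar4, either way round below 0.15 rad) or (horizontal distance between stopper3 and jar4_rim below 0.006 m and z of stopper3 in the frame of jar4 between 0.055 and 0.067 m and angle between the z axis of stopper3 and the z axis of jar4, either way round below 0.15 rad) or (horizontal distance between stopper4 and jar4_rim below 0.006 m and z of stopper4 in the frame of jar4 between 0.055 and 0.067 m and angle between the z axis of stopper4 and the z axis of jar4, either way round below 0.15 rad))), for 0.3 s.
2. the guard is lifted to upright or beyond (over 1.4 rad) (value of joint guard above 1.4 rad), for 0.2 s.
3. the toggle is thrown fully over (over 0.85 rad) while the guard is up (value of joint toggle above 0.85 rad and value of joint guard above 1.2 rad), for 0.2 s.
At the end, for the whole second after the job is handed in: Each jar upright (0.12 rad), at rest, its centre within 115 mm of the shaker's along both axes, a stopper home in it (within 6 mm of centre, origin 55 to 67 mm above the jar's underside, 0.15 rad); other stoppers in the tote; toggle over 0.85 rad, guard under 0.1 rad (all of step 1 and x of jar1 in the frame of shaker between -0.115 and 0.115 m and y of jar1 in the frame of shaker between -0.115 and 0.115 m and z of jar1 in the frame of shaker between 0.04 and 0.06 m and angle between each of jar1, jar2, jar3, jar4's own z axis and vertical below 0.12 rad and linear speed of each of jar1, jar2, jar3, jar4, stopper1, stopper2, stopper3, stopper4 below 0.02 m/s and x of jar2 in the frame of shaker between -0.115 and 0.115 m and y of jar2 in the frame of shaker between -0.115 and 0.115 m and z of jar2 in the frame of shaker between 0.04 and 0.06 m and x of jar3 in the frame of shaker between -0.115 and 0.115 m and y of jar3 in the frame of shaker between -0.115 and 0.115 m and z of jar3 in the frame of shaker between 0.04 and 0.06 m and x of jar4 in the frame of shaker between -0.115 and 0.115 m and y of jar4 in the frame of shaker between -0.115 and 0.115 m and z of jar4 in the frame of shaker between 0.04 and 0.06 m and ((horizontal distance between stopper1 and jar1_rim below 0.006 m and z of stopper1 in the frame of jar1 between 0.055 and 0.067 m and angle between the z axis of stopper1 and the z axis of jar1, either way round below 0.15 rad) or (horizontal distance between stopper1 and jar2_rim below 0.006 m and z of stopper1 in the frame of jar2 between 0.055 and 0.067 m and angle between the z axis of stopper1 and the z axis of jar2, either way round below 0.15 rad) or (horizontal distance between stopper1 and jar3_rim below 0.006 m and z of stopper1 in the frame of jar3 between 0.055 and 0.067 m and angle between the z axis of stopper1 and the z axis of jar3, either way round below 0.15 rad) or (horizontal distance between stopper1 and jar4_rim below 0.006 m and z of stopper1 in the frame of jar4 between 0.055 and 0.067 m and angle between the z axis of stopper1 and the z axis of jar4, either way round below 0.15 rad) or (x of stopper1 in the frame of tote between -0.11 and 0.11 m and y of stopper1 in the frame of tote between -0.11 and 0.11 m and z of stopper1 in the frame of tote between 0 and 0.06 m)) and ((horizontal distance between stopper2 and jar1_rim below 0.006 m and z of stopper2 in the frame of jar1 between 0.055 and 0.067 m and angle between the z axis of stopper2 and the z axis of jar1, either way round below 0.15 rad) or (horizontal distance between stopper2 and jar2_rim below 0.006 m and z of stopper2 in the frame of jar2 between 0.055 and 0.067 m and angle between the z axis of stopper2 and the z axis of jar2, either way round below 0.15 rad) or (horizontal distance between stopper2 and jar3_rim below 0.006 m and z of stopper2 in the frame of jar3 between 0.055 and 0.067 m and angle between the z axis of stopper2 and the z axis of jar3, either way round below 0.15 rad) or (horizontal distance between stopper2 and jar4_rim below 0.006 m and z of stopper2 in the frame of jar4 between 0.055 and 0.067 m and angle between the z axis of stopper2 and the z axis of jar4, either way round below 0.15 rad) or (x of stopper2 in the frame of tote between -0.11 and 0.11 m and y of stopper2 in the frame of tote between -0.11 and 0.11 m and z of stopper2 in the frame of tote between 0 and 0.06 m)) and ((horizontal distance between stopper3 and jar1_rim below 0.006 m and z of stopper3 in the frame of jar1 between 0.055 and 0.067 m and angle between the z axis of stopper3 and the z axis of jar1, either way round below 0.15 rad) or (horizontal distance between stopper3 and jar2_rim below 0.006 m and z of stopper3 in the frame of jar2 between 0.055 and 0.067 m and angle between the z axis of stopper3 and the z axis of jar2, either way round below 0.15 rad) or (horizontal distance between stopper3 and jar3_rim below 0.006 m and z of stopper3 in the frame of jar3 between 0.055 and 0.067 m and angle between the z axis of stopper3 and the z axis of jar3, either way round below 0.15 rad) or (horizontal distance between stopper3 and jar4_rim below 0.006 m and z of stopper3 in the frame of jar4 between 0.055 and 0.067 m and angle between the z axis of stopper3 and the z axis of jar4, either way round below 0.15 rad) or (x of stopper3 in the frame of tote between -0.11 and 0.11 m and y of stopper3 in the frame of tote between -0.11 and 0.11 m and z of stopper3 in the frame of tote between 0 and 0.06 m)) and ((horizontal distance between stopper4 and jar1_rim below 0.006 m and z of stopper4 in the frame of jar1 between 0.055 and 0.067 m and angle between the z axis of stopper4 and the z axis of jar1, either way round below 0.15 rad) or (horizontal distance between stopper4 and jar2_rim below 0.006 m and z of stopper4 in the frame of jar2 between 0.055 and 0.067 m and angle between the z axis of stopper4 and the z axis of jar2, either way round below 0.15 rad) or (horizontal distance between stopper4 and jar3_rim below 0.006 m and z of stopper4 in the frame of jar3 between 0.055 and 0.067 m and angle between the z axis of stopper4 and the z axis of jar3, either way round below 0.15 rad) or (horizontal distance between stopper4 and jar4_rim below 0.006 m and z of stopper4 in the frame of jar4 between 0.055 and 0.067 m and angle between the z axis of stopper4 and the z axis of jar4, either way round below 0.15 rad) or (x of stopper4 in the frame of tote between -0.11 and 0.11 m and y of stopper4 in the frame of tote between -0.11 and 0.11 m and z of stopper4 in the frame of tote between 0 and 0.06 m)) and value of joint toggle above 0.85 rad and value of joint guard below 0.1 rad); the robot touches nothing.
It fails at once if the bowl is displaced by more than 30 mm (distance of bowl from where it was at the start of the episode above 0.03 m).
It fails at once if the brush is displaced by more than 30 mm (distance of brush from where it was at the start of the episode above 0.03 m).
It fails at once if the pot is displaced by more than 30 mm (distance of pot from where it was at the start of the episode above 0.03 m).
Of jar1, jar2, jar3, jar4 only 3 to 4 are there at a start; the rules pass over those that are not, and their reading is None.
At some moment in a run one of jar1, jar2, jar3, jar4 may be knocked a few centimetres aside while the robot is not near it.
It also fails if it takes over 192 s, if anything falls off the work surface, if the arm or the gripper's body presses on something with over 40 N, if the wrist force passes 120 N, or if a joint passes its speed limit or range.

## Working session

There is one attempt and no reset: what is moved stays moved. The work goes in short steps, Python scripts to look and compute and a shell command to move; the robot and the scene stay as the last step left them, time stands still between calls to the robot, and variables do not carry over. Pictures are saved under pics/ and viewed, at most 14 in all, crops included, and the job is handed in when it is done.

```bash
mkdir -p pics; ls
python3 - <<'E'
from workcell import env
import cv2,numpy as np
s=env.get_state();print(s)
for n in("top","side"):
    c=env.read_camera(n);print(n,c["fov_y"],c["cx"],c["cy"],c["T"].tolist() if hasattr(c["T"],'tolist') else c["T"],[k for k in c]);cv2.imwrite(f"pics/{n}0.png",c["img"][:,:,::-1])
E
```

```text
pics
{'clock': 0.0, 'joint_pos': array([-1.30560734e+00,  3.14030138e-01,  4.49705665e-02,  1.30359957e+00,
       -4.77959410e-06,  1.43120488e+00]), 'qvel': array([ 1.11812083e-03, -6.58437554e-04,  7.19691687e-05,  8.57871926e-04,
       -2.31183529e-04,  2.96225783e-04]), 'tau': array([ 6.13554835e-05, -4.80627894e+01,  2.98533690e+01,  1.93356571e-02,
       -9.26150301e-05, -1.20136349e-06]), 'tcp_pos': array([ 0.22628941, -0.52798541,  0.20338856]), 'orientation': array([-9.29419755e-04,  9.79588490e-01,  2.01011248e-01, -6.08377836e-05]), 'wrist_force': array([ 0.60538461, -0.48370624, -0.40288139]), 'ft_torque': array([-0.02515034, -0.02367425,  0.01768262]), 'grip_force': 0.0, 'finger_gap': 0.08540029524853196}
top 50.69943145571018 325.5342422821523 237.37439191067878 [[-0.009093438318365331, 0.9845862463292213, -0.17466319852471374, 0.4133626688214096], [-0.9998930983525408, -0.01095310696196106, -0.009686140347717831, 0.012300727120271514], [-0.011449945262136966, 0.17455644642124601, 0.9845805938399765, 1.2340673887910043], [0.0, 0.0, 0.0, 1.0]] ['img', 'fov_y', 'cx', 'cy', 'T']
side 55.085343069040405 319.4204199291752 236.34763656970057 [[0.9887537841550936, 0.1047568947739834, -0.1067330657120579, 0.4868718601477841], [-0.14803979484427102, 0.5843342969482659, -0.7978957629618305, -0.8606414856642898], [-0.021217291567211267, 0.804723196140939, 0.5932709365300677, 0.7305263551097235], [0.0, 0.0, 0.0, 1.0]] ['img', 'fov_y', 'cx', 'cy', 'T']
```

View pics/top0.png

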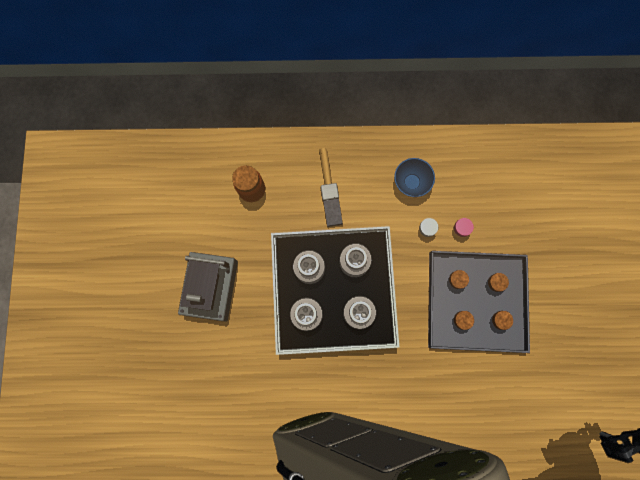

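View pics/side0.png

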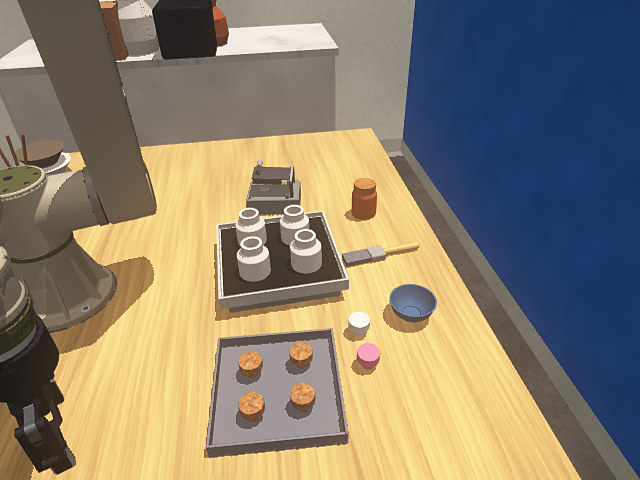

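The top view shows 4 jars (about (308,264), (355,258), (306,314), (360,312)), 4 corks at (459,280), (498,282), (464,320), (503,320) and the box at (208,288). The pink and white decoys sit outside the tote. The side view agrees with this.

```bash
cat > h.py <<'E'
from workcell import env
import cv2,numpy as np
def grab(n,save=None):
    c=env.read_camera(n); c["f"]=c["img"].shape[0]/2/np.tan(np.radians(c["fov_y"]/2)); c["T"]=np.array(c["T"])
    if save: cv2.imwrite(f"pics/{save}.png",c["img"][:,:,::-1])
    return c
def ray(c,u,v):
    d=c["T"][:3,:3]@np.array([(u-c["cx"])/c["f"],-(v-c["cy"])/c["f"],-1]); return c["T"][:3,3],d/np.linalg.norm(d)
def plane(c,u,v,z):
    o,d=ray(c,u,v); return o+d*(z-o[2])/d[2]
def proj(c,p):
    q=c["T"][:3,:3].T@(np.array(p)-c["T"][:3,3]); return np.array([c["cx"]+c["f"]*q[0]/-q[2],c["cy"]-c["f"]*q[1]/-q[2]])
def tri(c1,p1,c2,p2):
    a,d=ray(c1,*p1);b,e=ray(c2,*p2); s=np.linalg.lstsq(np.c_[d,-e],b-a,rcond=None)[0]
    P,Q=a+s[0]*d,b+s[1]*e; return (P+Q)/2,np.linalg.norm(P-Q)
def blobs(m,amin=40):
    n,l,st,ce=cv2.connectedComponentsWithStats(m.astype(np.uint8)); return [(ce[i],st[i]) for i in range(1,n) if st[i][4]>=amin]
def cork(c):
    h=cv2.cvtColor(c["img"],cv2.COLOR_RGB2HSV).astype(int); return (h[...,0]<14)&(h[...,1]>140)&(h[...,2]>80)
def go(x,y,z,yaw):
    "tool shift (x,y,z) and turn to reach world pose; tool down, yaw of tool x in deg"
    from scipy.spatial.transform import Rotation as R
    s=env.get_state(); w=s["orientation"]; M=R.from_quat([w[1],w[2],w[3],w[0]]).as_matrix()
    cur=np.degrees(np.arctan2(M[1,0],M[0,0])); d=M.T@(np.array([x,y,z])-s["tcp_pos"])
    print("yaw",cur.round(2),"shift mm",(d*1000).round(1),"turn",-((yaw-cur+180)%360-180).__round__(2),"tilt",M[2,2].round(4))
E
python3 - <<'E'
from h import *
t=grab("top");s=grab("side")
print("top cork");
for ce,st in blobs(cork(t)): print(ce.round(1),st[2:],plane(t,*ce,.045).round(4))
print("side cork")
for ce,st in blobs(cork(s)): print(ce.round(1),st[2:])
g=t["img"].min(2); sat=t["img"].max(2)-g
for ce,st in blobs((g>110)&(sat<50),100): print("white",ce.round(1),st,plane(t,*ce,.132).round(4))
# crops
a=cv2.resize(t["img"][215:365,170:410],(800,500),interpolation=cv2.INTER_CUBIC); cv2.imwrite("pics/c1.png",a[:,:,::-1])
b=cv2.resize(s["img"][150:300,200:360],(640,600),interpolation=cv2.INTER_CUBIC); cv2.imwrite("pics/c2.png",b[:,:,::-1])
E
```

```text
top cork
[251.2 186.9] [28 24 97] [0.751  0.2037 0.045 ]
side cork
[219.2  23. ] [ 18  46 384]
[ 11.9 149.9] [13 30 80]
[ 23.5 148.8] [ 6 31 57]
[  4.4 158.4] [11 18 45]
[363.5 204.5] [ 26  37 657]
[301.2 397.1] [16 14 53]
white [329.2 190.8] [321 183  17  16 214] [0.7151 0.0138 0.132 ]
white [428.8 226.5] [420 218  18  18 245] [ 0.6308 -0.2057  0.132 ]
white [333.1 297.6] [ 271  226  128  129 1667] [0.4763 0.0079 0.132 ]
white [355.  258.6] [340 244  31  31 490] [ 0.561  -0.0411  0.132 ]
white [308.2 265.2] [293 251  31  31 495] [0.5474 0.0617 0.132 ]
white [359.3 311.8] [344 297  32  32 584] [ 0.4455 -0.0481  0.132 ]
white [305.9 313.4] [291 299  31  31 571] [0.443 0.067 0.132]
```

View pics/c1.png

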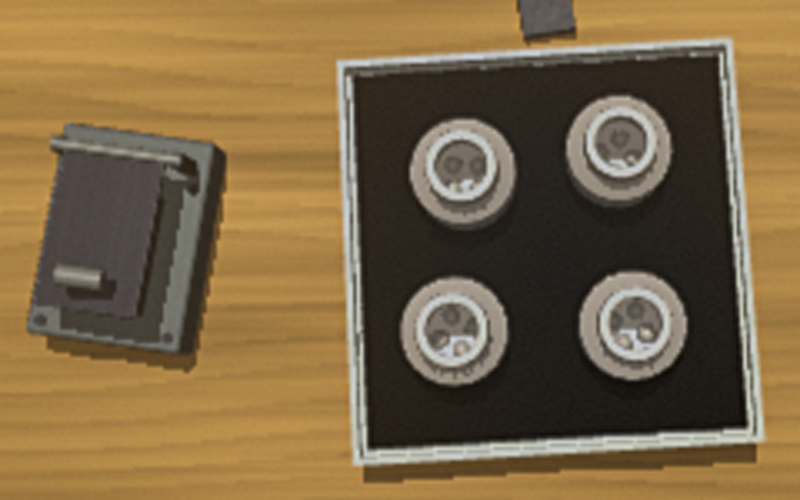

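View pics/c2.png

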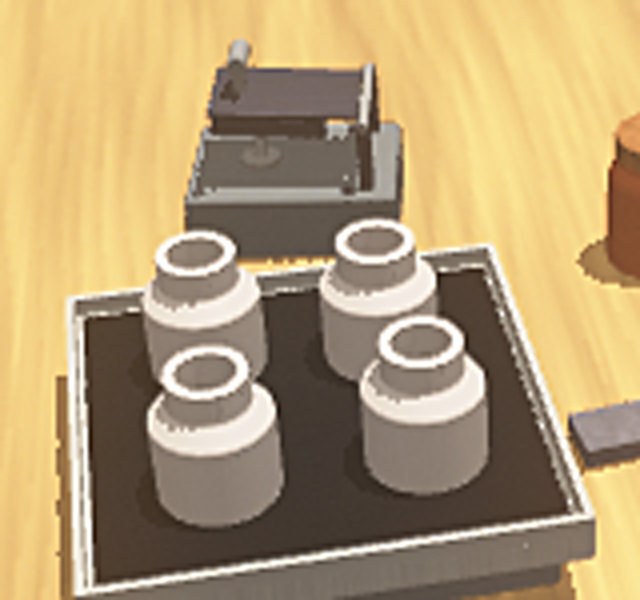

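The crops show the jar rims at top pixels (308.3,263.9), (356,258.5), (305.6,313.1) and (360.2,311.6). The guard handle is at top (193.4,298.1) and side (259.8,162.5), and the box is yawed about -10°.

Run:
```python
from h import *
t=grab("top");s=grab("side")
def corks(c,box):
    u0,v0,u1,v1=box; i=c["img"].astype(int); m=np.zeros(i.shape[:2],bool); m[v0:v1,u0:u1]=((i[...,0]-i[...,2])>35)[v0:v1,u0:u1]
    return [(b[0]) for b in blobs(m,60)]
for p in corks(t,(436,262,522,345)): print("cork",p.round(1),plane(t,*p,.045).round(4))
print("side",[p.round(1) for p in corks(s,(228,340,330,430))])
def rims(c,box,th):
    u0,v0,u1,v1=box; g=c["img"].min(2); m=np.zeros(g.shape,np.uint8); m[v0:v1,u0:u1]=(g>th)[v0:v1,u0:u1]
    out=[]
    for k in cv2.findContours(m,cv2.RETR_EXTERNAL,cv2.CHAIN_APPROX_NONE)[0]:
        if len(k)>=30: e=cv2.fitEllipse(cv2.convexHull(k)); out.append((np.array(e[0]),np.array(e[1])))
    return out
for e in rims(t,(280,240,390,335),165): print("rim",e[0].round(1),e[1].round(1),plane(t,*e[0],.132).round(4))
print("handle",tri(t,(193.4,298.1),s,(259.8,162.5)))
for uv in ((308.3,263.9),(356,258.5),(305.6,313.1),(360.2,311.6)): print(plane(t,*uv,.132).round(4))
h=[(199,57),(375,69)] # hinge rod? crop1 ends
for q in [(52,143),(182,161)]: print("hinge",plane(t,170+q[0]/3.333,215+q[1]/3.333,.1).round(4))
for q in [(66,125),(225,148),(30,335),(190,357)]: print("boxtop",plane(t,170+q[0]/3.333,215+q[1]/3.333,.05).round(4))
print("tri",tri(t,(308.3,263.9),s,(200+375/4,150+242/4)),tri(t,(360.2,311.6),s,(200+205/4,150+374/4)))
go(.43,-.29,.2,180)
```

```text
cork [459.3 278.8] [ 0.5223 -0.2884  0.045 ]
cork [499.  281.6] [ 0.5147 -0.3806  0.045 ]
cork [464.2 319.9] [ 0.4272 -0.2946  0.045 ]
cork [503.3 319.8] [ 0.4265 -0.3845  0.045 ]
side [array([300.6, 354.2]), array([250.2, 363.6]), array([302.2, 396.4]), array([251.2, 405.9])]
rim [305.  313.5] [20.6 21. ] [0.443  0.0688 0.132 ]
rim [360.2 311.6] [20.8 21.1] [ 0.4459 -0.0499  0.132 ]
rim [307.8 264.1] [20.2 20.4] [0.5498 0.0625 0.132 ]
rim [355.8 257.1] [20.1 20.4] [ 0.5643 -0.0428  0.132 ]
handle (array([0.47946652, 0.3096801 , 0.13755743]), np.float64(0.003119059893629185))
[0.5503 0.0614 0.132 ]
[ 0.5611 -0.0432  0.132 ]
[0.4437 0.0676 0.132 ]
[ 0.4458 -0.05    0.132 ]
hinge [0.5709 0.3408 0.1   ]
hinge [0.5576 0.2519 0.1   ]
boxtop [0.5906 0.3458 0.05  ]
boxtop [0.5729 0.2322 0.05  ]
boxtop [0.4432 0.3653 0.05  ]
boxtop [0.4271 0.2534 0.05  ]
tri (array([0.55031885, 0.06153273, 0.12944047]), np.float64(0.0005757571578944536)) (array([ 0.4457327 , -0.0502132 ,  0.12814179]), np.float64(0.00041265287392866224))
yaw 23.19 shift mm [ 281.  -138.9    4.1] turn -156.81 tilt -1.0
```

```bash
python3 -m jog '[[-0.3,0,0,0,-7.15],[-0.3,0,0,0,-7.15],[-0.3,0,0,0,-7.15],[-0.3,0,0,0,-7.15],[-0.3,0,0,0,-7.15]]' 40; python3 -m jog '[[-0.3,0,0,0,-7.15],[-0.3,0,0,0,-7.15],[-0.3,0,0,0,-7.15],[-0.3,0,0,0,-7.15],[-0.3,0,0,0,-7.15]]'; python3 -m jog '[[-0.3,0,0,0,-7.15],[-0.3,0,0,0,-7.15],[-0.3,0,0,0,-7.15],[-0.3,0,0,0,-7.15],[-0.3,0,0,0,-7.15]]';python3 -m jog '[[-0.3,0,0,0,-7.15],[-0.3,0,0,0,-7.15],[-0.3,0,0,0,-7.15],[-0.3,0,0,0,-7.15],[-0.3,0,0,0,-7.15]]';python3 -m jog '[[-0.3,0,0,0,-7.15],[-0.3,0,0,0,-6.6]]'
```

```text
clock: 0.72
tcp_pos: [0.2265, -0.5285, 0.2042]
orientation: [-0.0, 0.869, 0.495, 0.0]
wrist_force: [-0.0, -0.2, 0.0]
finger_gap: 0.0556
grip_force: 0.0
clock: 1.13
tcp_pos: [0.2264, -0.5285, 0.2042]
orientation: [-0.0, 0.675, 0.738, 0.0]
wrist_force: [0.2, -0.2, -0.5]
finger_gap: 0.0556
grip_force: 0.0
clock: 1.55
tcp_pos: [0.2264, -0.5285, 0.2043]
orientation: [-0.0, 0.416, 0.909, -0.0]
wrist_force: [0.3, 0.1, -0.6]
finger_gap: 0.0555
grip_force: 0.0
clock: 1.97
tcp_pos: [0.2264, -0.5285, 0.2042]
orientation: [-0.0, 0.117, 0.993, 0.0]
wrist_force: [-0.2, 0.0, -0.3]
finger_gap: 0.0551
grip_force: 0.0
clock: 2.13
tcp_pos: [0.2264, -0.5285, 0.2042]
orientation: [-0.0, -0.003, 1.0, 0.0]
wrist_force: [-0.2, 0.2, 0.2]
finger_gap: 0.0557
grip_force: 0.0
```

```bash
python3 -m jog '[[-0.3,-0.025,0.029,0,0],[-0.3,-0.025,0.029,0,0],[-0.3,-0.025,0.029,0,0],[-0.3,-0.025,0.029,0,0],[-0.3,-0.025,0.029,0,0]]' ; python3 -m jog '[[-0.3,-0.025,0.029,0,0],[-0.3,-0.025,0.029,0,0],[-0.3,-0.026,0.031,0,0],[-0.3,0,0,0,0]]'|head -2
python3 - <<'E'
from h import *
c=grab("wrist","w0"); s=env.get_state(); print(s["tcp_pos"],c["T"].round(3).tolist(),c["fov_y"])
i=c["img"].astype(int)
for ce,st in blobs((i[...,0]-i[...,2])>35,300): print(ce.round(1),st,plane(c,*ce,.045).round(4))
E
```

```text
clock: 2.55
tcp_pos: [0.3523, -0.3823, 0.2043]
orientation: [0.0, 0.001, 1.0, -0.0]
wrist_force: [1.7, -0.6, 0.0]
finger_gap: 0.0557
grip_force: 0.0
clock: 2.88
tcp_pos: [0.4311, -0.2895, 0.2045]
[ 0.42953645 -0.29182799  0.20440638] [[-0.008, -0.949, -0.317, 0.349], [1.0, -0.007, -0.004, -0.289], [0.001, -0.317, 0.949, 0.375], [0.0, 0.0, 0.0, 1.0]] 66.60490152999664
[262.6 165.1] [     0      0    640    475 153947] [ 0.3928 -0.3431  0.045 ]
[219.3 199.4] [ 196  177   48   46 1694] [ 0.4244 -0.3845  0.045 ]
[316.9 200.9] [ 294  178   47   46 1682] [ 0.4251 -0.2945  0.045 ]
[229.8 285.2] [ 209  267   45   39 1245] [ 0.5116 -0.3812  0.045 ]
[323.1 293.5] [ 302  275   43   38 1302] [ 0.5202 -0.2881  0.045 ]
[616.7 428.6] [ 579  404   61   64 1855] [0.6919 0.053  0.045 ]
[173.3 457.5] [ 138  425   59   55 2040] [ 0.7392 -0.4653  0.045 ]
[474.3 457.5] [ 452  425   59   55 2042] [ 0.7371 -0.1058  0.045 ]
```

View pics/w0.png

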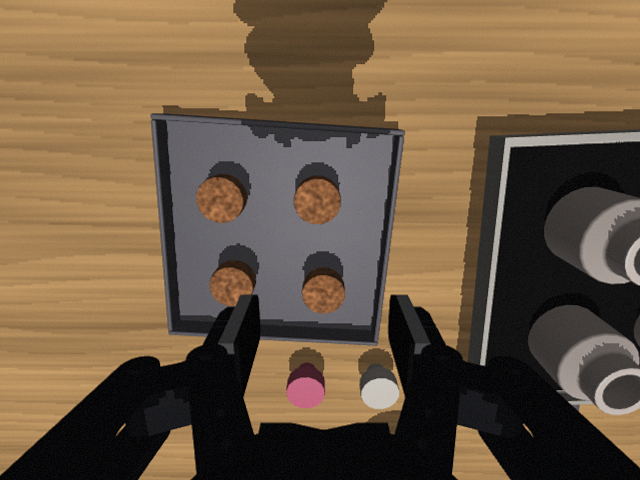

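The wrist view shows the four corks at (317,201), (219,199), (323,293) and (230,285), matching the top view to about 2 mm. The decoys lie outside the tote. I'll descend on the first cork.

```bash
python3 -m jog '[[-0.3,0,0,0.04,0],[-0.3,0,0,0.04,0],[-0.3,0,0,0.04,0],[-0.3,0,0,0.03,0],[-0.3,0,0,0.016,0]]' ; python3 -m jog '[[-0.3,0,0,0,0],[1,0,0,0,0],[1,0,0,0,0],[1,0,0,0,0],[1,0,0,0,0]]' 40
```

```text
clock: 3.35
tcp_pos: [0.4247, -0.2938, 0.0343]
orientation: [-0.002, 0.001, 1.0, 0.002]
wrist_force: [-0.6, -0.2, 0.4]
finger_gap: 0.056
grip_force: 0.0
clock: 3.77
tcp_pos: [0.4287, -0.2961, 0.0401]
orientation: [0.001, 0.001, 1.0, -0.001]
wrist_force: [0.6, -0.2, -0.7]
finger_gap: 0.007
grip_force: 0.0
```

Run:
```python
from h import *
print(env.tip_extent, env.get_state()["finger_gap"]); c=grab("wrist","w1")
```

```text
0.011 0.007036236086818258
```

View pics/w1.png

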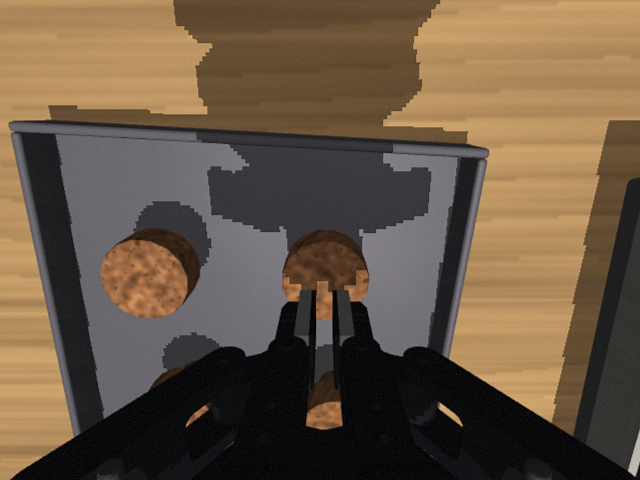

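The fingers closed over or just beyond the cork at (325,275), which hasn't moved. I'll compute the offset.

Run:
```python
from h import *
c=grab("wrist"); s=env.get_state(); p=s["tcp_pos"]; print(p,s["finger_gap"],s["wrist_force"])
i=c["img"].astype(int); m=(i[...,0]-i[...,2])>35; m[:215]=0;m[330:]=0;m[:,:270]=0;m[:,390:]=0
ys,xs=np.where(m); print("cork span u",xs.min(),xs.max(),"v",ys.min(),ys.max(),"center by extents at .045:",plane(c,(xs.min()+xs.max())/2,277,.045))
print("proj tip",proj(c,p-[0,0,.011]),"cork top c",proj(c,[.4265,-.2945,.045]),"near/far edge",proj(c,[.4045,-.2945,.045]),proj(c,[.4485,-.2945,.045]))
```

```text
[ 0.42842517 -0.29556283  0.03956002] 0.0002766580676471272 [-0.83883199 -0.12934068 -0.28659059]
cork span u 282 367 v 231 319 center by extents at .045: [ 0.42312525 -0.29433088  0.045     ]
proj tip [322.24960968 273.06596298] cork top c [324.15613149 283.17548163] near/far edge [324.17457391 241.55781309] [324.13904928 321.72363859]
```

Run:
```python
from h import *
c=grab("wrist")
for z in (.03,.04,.05,.06): print(z,[proj(c,[x,-.2955,z])[1].round(1) for x in (.4175,.4285,.4395)], (proj(c,[.4285,-.2955+.0085,z])-proj(c,[.4285,-.2955-.0085,z])).round(1))
print(env.get_state()["tcp_pos"],c["T"][:3,3])
```

```text
0.03 [np.float64(255.8), np.float64(274.8), np.float64(293.1)] [31.5  0. ]
0.04 [np.float64(263.1), np.float64(282.9), np.float64(302.0)] [33.1  0. ]
0.05 [np.float64(271.2), np.float64(292.0), np.float64(311.9)] [34.9  0. ]
0.06 [np.float64(280.3), np.float64(302.0), np.float64(322.8)] [36.9  0. ]
[ 0.42826221 -0.29532957  0.03932923] [ 0.34621937 -0.29406074  0.21005978]
```

```bash
for k in 1 2 3; do python3 -m jog '[[1,0,0,0.001,0],[1,0,0,0.001,0],[1,0,0,0,0]]' | egrep 'tcp|wrist|gap'; done
```

```text
tcp_pos: [0.4276, -0.2946, 0.0362]
wrist_force: [-0.3, 0.0, -0.5]
finger_gap: -0.0001
tcp_pos: [0.4276, -0.2946, 0.034]
wrist_force: [-0.1, -0.4, -0.9]
finger_gap: 0.0001
tcp_pos: [0.4276, -0.2947, 0.032]
wrist_force: [-0.6, -1.0, -0.1]
finger_gap: -0.0001
```

Run:
```python
from h import *
c=grab("wrist"); s=grab("side")
a=cv2.resize(c["img"],(400,300)); b=cv2.resize(s["img"][310:460,180:380],(400,300),interpolation=cv2.INTER_CUBIC)
cv2.imwrite("pics/w2.png",np.hstack([a,b])[:,:,::-1])
```

```text
(no output)
```

View pics/w2.png

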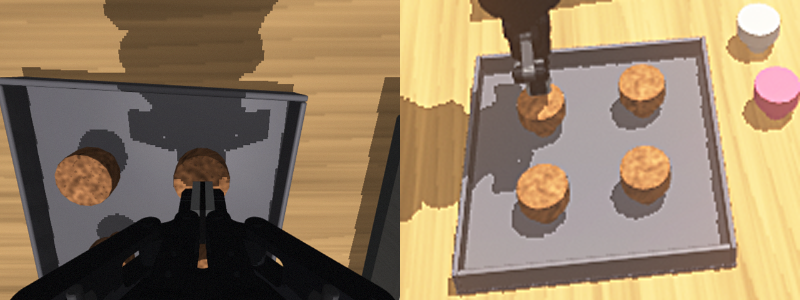

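```bash
python3 - <<'E'
from h import *
s=grab("side"); st=env.get_state(); print(st["tcp_pos"],st["orientation"])
o,d=ray(s,254,357.5); k=(.4276-o[0])/d[0]; print("x-plane",o+d*k); k=(-.2947-o[1])/d[1]; print("y-plane",o+d*k)
print(proj(s,[.4276,-.2947,.021]),proj(s,[.4276,-.2947,.045]))
E
python3 -m jog '[[1,0,0,0.001,0],[1,0,0,0.001,0],[1,0,0,0.001,0],[1,0,0,0.001,0],[1,0,0,0,0]]' | egrep 'tcp|wrist|gap';python3 -m jog '[[1,0,0,0.001,0],[1,0,0,0.001,0],[1,0,0,0.001,0],[1,0,0,0.001,0],[1,0,0,0,0]]' | egrep 'tcp|wrist|gap'
```

```text
[ 0.42766379 -0.29478758  0.03227136] [-1.66752831e-05  5.21220065e-04  9.99999864e-01 -9.07850385e-06]
x-plane [ 0.4276     -0.21862329 -0.04373462]
y-plane [ 0.43462349 -0.2947      0.04801236]
[251.76866276 367.30333104] [250.36292848 359.05935226]
tcp_pos: [0.4275, -0.2946, 0.028]
wrist_force: [-0.6, 0.1, -0.2]
finger_gap: 0.0002
tcp_pos: [0.4276, -0.2947, 0.0241]
wrist_force: [-0.4, 0.8, -0.3]
finger_gap: -0.0002
```

```bash
for k in 1 2 ; do python3 -m jog '[[1,0,0,0.001,0],[1,0,0,0.001,0],[1,0,0,0.001,0],[1,0,0,0,0],[1,0,0,0,0]]' | egrep 'tcp|wrist|gap'; done
python3 - <<'E'
from h import *
s=grab("side"); cv2.imwrite("pics/s3.png",cv2.resize(s["img"][320:410,200:320],(800,600),interpolation=cv2.INTER_CUBIC)[:,:,::-1])
E
```

```text
tcp_pos: [0.4276, -0.2947, 0.0212]
wrist_force: [0.6, -0.0, -0.4]
finger_gap: -0.0002
tcp_pos: [0.4276, -0.2948, 0.0182]
wrist_force: [0.5, -0.0, 0.0]
finger_gap: 0.0002
```

View pics/s3.png

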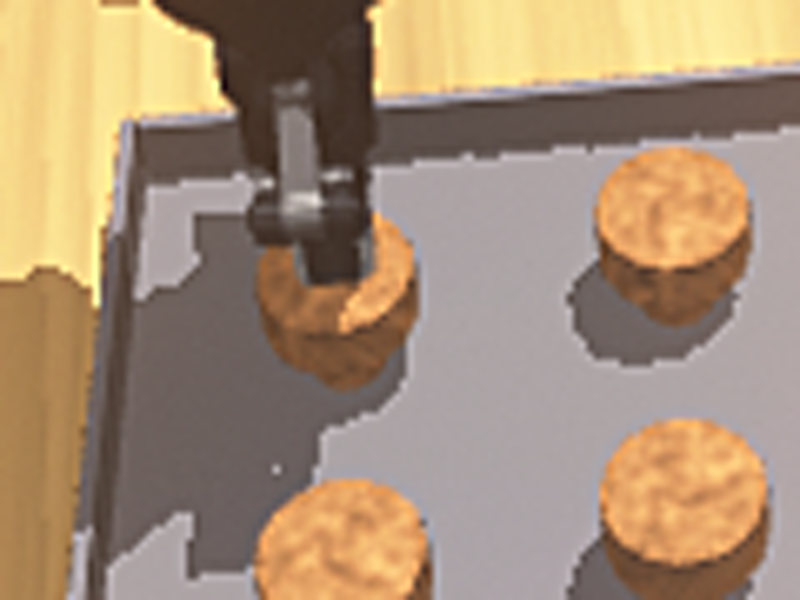

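```bash
for k in 1 2 3; do python3 -m jog '[[1,0,0,0.001,0],[1,0,0,0.001,0],[1,0,0,0.0,0],[1,0,0,0,0],[1,0,0,0,0]]' | egrep 'tcp|wrist|gap'; done
python3 - <<'E'
from h import *
c=grab("wrist","w4")
E
```

```text
tcp_pos: [0.4282, -0.2953, 0.0181]
wrist_force: [-3.8, 2.6, 12.4]
finger_gap: -0.0002
tcp_pos: [0.429, -0.2959, 0.018]
wrist_force: [-5.5, 4.9, 26.6]
finger_gap: -0.0001
tcp_pos: [0.4299, -0.2968, 0.0181]
wrist_force: [-6.8, 6.1, 39.8]
finger_gap: -0.0001
```

View pics/w4.png

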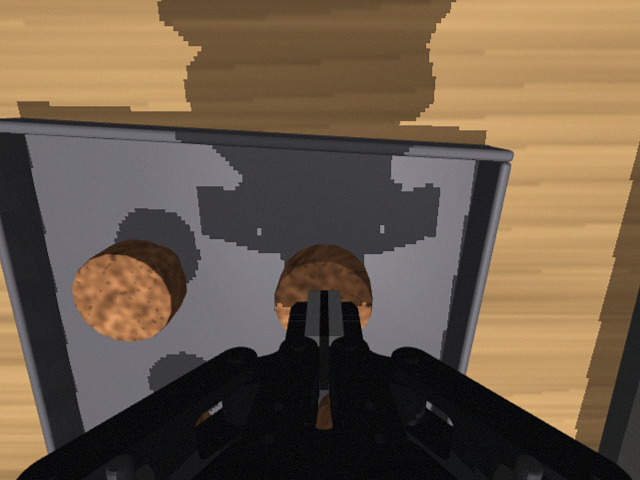

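Contact came at TCP z=0.018 on the cork top (0.045). So the shut fingertips really sit about 27 mm behind the reported TCP, not 11 mm ahead as stated. I'll work with that measured offset. Next I back off, open, and check x.

```bash
python3 - <<'E'
from h import *
c=grab("wrist"); print("tip near edge",plane(c,324,290,.045),"cork left/right/near",plane(c,275,300,.045),plane(c,372,300,.045),plane(c,324,262,.045),env.get_state()["tcp_pos"])
E
python3 -m jog '[[1,0,0,-0.014,0],[1,0,0,-0.005,0],[-0.3,0,0,-0.005,0],[-0.3,0,0,0,0],[-0.3,0,0,0,0]]' | egrep 'tcp|wrist|gap'
python3 -m jog '[[-0.3,0,0,0,0],[-0.3,0,0,0,0],[-0.3,0,0,0,0]]' | egrep 'tcp|wrist|gap'
python3 - <<'E'
from h import *
c=grab("wrist"); i=c["img"].astype(int); m=(i[...,0]-i[...,2])>35; m[:215]=0;m[:,:240]=0;m[:,410:]=0;m[420:]=0
for ce,st in blobs(m,300): print(ce,st,plane(c,*ce,.045))
E
```

```text
tip near edge [ 0.42043283 -0.29541788  0.045     ] cork left/right/near [ 0.42540334 -0.316997    0.045     ] [ 0.42524437 -0.27431011  0.045     ] [ 0.4072336 -0.2954266  0.045    ] [ 0.42987593 -0.29676935  0.01804334]
tcp_pos: [0.4275, -0.2947, 0.0358]
wrist_force: [0.0, -0.6, 0.1]
finger_gap: 0.0357
tcp_pos: [0.4273, -0.2944, 0.0355]
wrist_force: [0.1, -0.1, 1.0]
finger_gap: 0.0553
[321.44507093 286.89614405] [ 278  246   89   81 5498] [ 0.42515574 -0.29445349  0.045     ]
[332.88073394 415.        ] [305 404  57  16 436] [ 0.50366788 -0.28824948  0.045     ]
```

```bash
python3 -m jog '[[-0.3,0.001,0,0.015,0],[-0.3,0.001,0,0.015,0],[-0.3,0,0,0.0115,0],[-0.3,0,0,0,0]]' | egrep 'tcp|wrist|gap'
python3 -m jog '[[1,0,0,0,0],[1,0,0,0,0],[1,0,0,0,0],[1,0,0,0,0],[1,0,0,0,0]]' 40| egrep 'tcp|force|gap'
```

```text
tcp_pos: [0.424, -0.2933, -0.0076]
wrist_force: [-0.0, 0.4, -0.1]
finger_gap: 0.0556
tcp_pos: [0.4261, -0.2951, -0.0046]
wrist_force: [-0.4, -1.1, -0.1]
finger_gap: 0.0426
grip_force: 40.6
```

```bash
cat >> h.py <<'E'
def rims(c,th=165):
    g=c["img"].min(2); m=np.zeros(g.shape,np.uint8); m[238:340,278:392]=(g>th)[238:340,278:392]; out=[]
    for k in cv2.findContours(m,cv2.RETR_EXTERNAL,cv2.CHAIN_APPROX_NONE)[0]:
        if len(k)>=30: e=cv2.fitEllipse(cv2.convexHull(k)); print("rim",np.round(e[0],1),np.round(e[1],1),plane(c,*e[0],.132).round(4))
E
python3 -m jog '[[1,0,0,-0.041,0],[1,0,0,-0.041,0],[1,0,0,-0.041,0],[1,0,0,-0.041,0],[1,0,0,-0.041,0]]' | egrep 'tcp|force|gap'
python3 - <<'E'
from h import *
rims(grab("top")); go(.445,-.05,.2,180)
E
```

```text
tcp_pos: [0.4254, -0.2945, 0.2023]
wrist_force: [0.9, -1.5, -0.3]
finger_gap: 0.0424
grip_force: 41.0Traceback (most recent call last):
  File "<stdin>", line 2, in <module>
  File "h.py", line 29, in rims
    if len(k)>=30: e=cv2.fitEllipse(cv2.convexHull(k)); print("rim",np.round(e[0],1),np.round(e[1],1),plane(c,*e[0],.132).round(4))
                     ~~~~~~~~~~~~~~^^^^^^^^^^^^^^^^^^^
cv2.error: OpenCV(4.12.0) /io/opencv/modules/imgproc/src/shapedescr.cpp:361: error: (-201:Incorrect size of input array) There should be at least 5 points to fit the ellipse in function 'fitEllipseNoDirect'
```

```bash
sed -i 's/if len(k)>=30:/if len(k)>=30 and len(cv2.convexHull(k))>7:/' h.py
python3 - <<'E'
from h import *
rims(grab("top")); go(.445,-.05,.2,180)
E
```

```text
rim [305.  313.4] [20.8 21.1] [0.4431 0.0688 0.132 ]
rim [360.2 311.6] [20.8 21.1] [ 0.4458 -0.0499  0.132 ]
rim [307.8 264.1] [20.3 20.7] [0.55   0.0626 0.132 ]
rim [355.8 257. ] [20.4 20.5] [ 0.5644 -0.0428  0.132 ]
yaw 179.95 shift mm [-15.9 247.7   5.5] turn -0.05 tilt -0.9999
```

```bash
python3 -m jog '[[1,-0.0035,0.0408,0,0],[1,-0.0035,0.0408,0,0],[1,-0.0035,0.0408,0,0],[1,-0.0035,0.0408,0,0],[1,-0.003,0.0408,0,0]]' | egrep 'tcp|force|gap'
python3 -m jog '[[1,-0.003,0.0405,0,0],[1,0,0,0,0],[1,0,0,0.03,0],[1,0,0,0.03,0],[1,0,0,0.01,0]]' | egrep 'tcp|force|gap'
python3 -m jog '[[1,0,0,0.006,0],[1,0,0,0.005,0],[1,0,0,0.005,0],[1,0,0,0.005,0],[1,0,0,0,0]]' | egrep 'tcp|force|gap'
python3 - <<'E'
from h import *
a=cv2.resize(grab("wrist")["img"],(400,300)); s=grab("side")["img"][180:300,200:360]; cv2.imwrite("pics/p1.png",np.hstack([a,cv2.resize(s,(400,300),interpolation=cv2.INTER_CUBIC)])[:,:,::-1])
E
```

```text
tcp_pos: [0.4424, -0.0891, 0.1994]
wrist_force: [1.7, 1.2, -0.1]
finger_gap: 0.0427
grip_force: 41.1
tcp_pos: [0.4435, -0.0492, 0.1263]
wrist_force: [-1.1, 0.1, -1.1]
finger_gap: 0.0428
grip_force: 41.2
tcp_pos: [0.4461, -0.0506, 0.1087]
wrist_force: [-0.5, 0.1, 0.2]
finger_gap: 0.0423
grip_force: 41.2
```

View pics/p1.png

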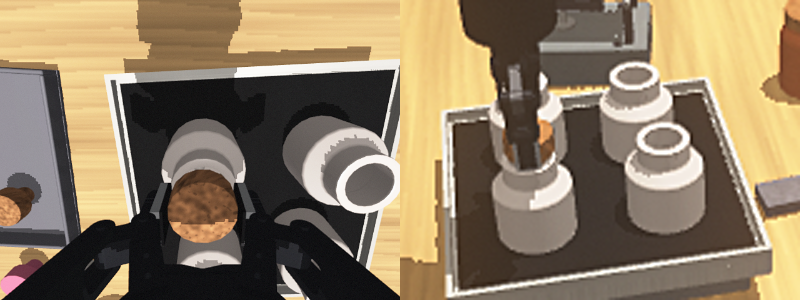

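The cork foot is inside the neck of the right-near jar with no side force. I'll lower it, release and check.

```bash
python3 -m jog '[[1,0,0,0.002,0],[1,0,0,0.002,0],[1,0,0,0,0]]' | egrep 'tcp|force|gap'
python3 -m jog '[[-0.3,0,0,0,0],[-0.3,0,0,0,0],[-0.3,0,0,-0.01,0],[-0.3,0,0,-0.04,0],[-0.3,0,0,-0.04,0]]' | egrep 'tcp|force|gap'
python3 -m jog '[[-0.3,0.003,-0.0408,0,0],[-0.3,0.003,-0.0408,0,0],[-0.3,0.003,-0.0408,0,0],[-0.3,0.003,-0.0408,0,0],[-0.3,0.003,-0.0408,0,0]]' | egrep 'tcp|force|gap'
python3 - <<'E'
from h import *
t=grab("top"); rims(t)
i=t["img"].astype(int); m=(i[...,0]-i[...,2])>35
for ce,st in blobs(m,60):
    if (280<ce[0]<390 and 240<ce[1]<340) or (436<ce[0]<522 and 262<ce[1]<345): print(ce.round(1),st[2:],plane(t,*ce,.152).round(4),plane(t,*ce,.045).round(4))
E
```

```text
tcp_pos: [0.4459, -0.0503, 0.1047]
wrist_force: [0.5, 0.4, -0.0]
finger_gap: 0.0429
grip_force: 41.2
tcp_pos: [0.444, -0.0497, 0.1943]
wrist_force: [0.3, -0.7, 0.2]
finger_gap: 0.0556
grip_force: 0.0
tcp_pos: [0.4305, -0.2561, 0.1953]
wrist_force: [0.4, 0.7, 0.8]
finger_gap: 0.0554
grip_force: 0.0
rim [305.1 313.4] [20.7 21.1] [0.4431 0.0687 0.132 ]
rim [307.8 264.1] [20.3 20.6] [0.5499 0.0625 0.132 ]
rim [355.8 257. ] [20.3 20.6] [ 0.5645 -0.0428  0.132 ]
[459.2 278.8] [ 19  19 282] [ 0.5125 -0.2613  0.152 ] [ 0.5223 -0.2883  0.045 ]
[498.8 281.2] [ 19  18 266] [ 0.5064 -0.3449  0.152 ] [ 0.5156 -0.3802  0.045 ]
[360.9 310.5] [ 21  20 343] [ 0.4475 -0.0503  0.152 ] [ 0.4508 -0.0565  0.045 ]
```

```bash
python3 -m jog '[[-0.3,-0.03,-0.0114,0,0],[-0.3,-0.03,-0.0114,0,0],[-0.3,-0.0305,-0.0114,0,0],[-0.3,0,0,0.04,0],[-0.3,0,0,0.04,0]]' | egrep 'tcp|force|gap'
python3 -m jog '[[-0.3,0,0,0.04,0],[-0.3,0,0,0.04,0],[-0.3,0,0,0.02,0],[-0.3,0,0,0.01,0],[-0.3,0,0,0.01,0]]' | egrep 'tcp|force|gap'
python3 -m jog '[[-0.3,0,0,0,0],[1,0,0,0,0],[1,0,0,0,0],[1,0,0,0,0],[1,0,0,0,0]]' 40| egrep 'tcp|force|gap'
python3 -m jog '[[1,0,0,-0.041,0],[1,0,0,-0.041,0],[1,0,0,-0.041,0],[1,0,0,-0.041,0],[1,0,0,-0.041,0]]' | egrep 'tcp|force|gap'
python3 - <<'E'
from h import *
rims(grab("top")); go(.564,-.043,.2,180)
E
```

```text
tcp_pos: [0.5262, -0.2917, 0.117]
wrist_force: [-1.0, 0.3, -1.1]
finger_gap: 0.0552
grip_force: 0.0
tcp_pos: [0.5209, -0.2881, -0.0062]
wrist_force: [0.7, 0.4, 0.9]
finger_gap: 0.0553
grip_force: 0.0
tcp_pos: [0.5221, -0.2893, -0.0037]
wrist_force: [-0.3, -0.5, -0.9]
finger_gap: 0.0428
grip_force: 40.5
tcp_pos: [0.521, -0.2884, 0.2027]
wrist_force: [1.5, -1.1, -0.3]
finger_gap: 0.0426
grip_force: 40.9
rim [305.1 313.4] [20.7 21.1] [0.4431 0.0687 0.132 ]
rim [307.8 264.1] [20.3 20.6] [0.5499 0.0625 0.132 ]
rim [355.8 257. ] [20.4 20.5] [ 0.5644 -0.0428  0.132 ]
yaw 179.95 shift mm [-39.5 247.9  10.4] turn -0.05 tilt -0.9999
```

```bash
python3 -m jog '[[1,-0.0061,0.035,0,0],[1,-0.0061,0.035,0,0],[1,-0.0061,0.035,0,0],[1,-0.0061,0.035,0,0],[1,-0.0061,0.035,0,0]]' | egrep 'tcp|force|gap'
python3 -m jog '[[1,-0.0061,0.035,0,0],[1,-0.0061,0.035,0,0],[1,0,0,0,0],[1,0,0,0.03,0],[1,0,0,0.03,0]]' | egrep 'tcp|force|gap'
python3 -m jog '[[1,0,0,0.015,0],[1,0,0,0.006,0],[1,0,0,0.005,0],[1,0,0,0.005,0],[1,0,0,0.004,0]]' | egrep 'tcp|force|gap'
```

```text
tcp_pos: [0.552, -0.1122, 0.2004]
wrist_force: [0.8, 0.2, -0.3]
finger_gap: 0.0427
grip_force: 41.0
tcp_pos: [0.5665, -0.0432, 0.1417]
wrist_force: [-0.7, 0.2, -1.4]
finger_gap: 0.0429
grip_force: 41.0
tcp_pos: [0.5651, -0.0441, 0.1056]
wrist_force: [0.4, 0.4, -0.4]
finger_gap: 0.0427
grip_force: 41.0
```

```bash
python3 -m jog '[[1,0,0,0,0],[-0.3,0,0,0,0],[-0.3,0,0,0,0],[-0.3,0,0,-0.01,0],[-0.3,0,0,-0.04,0]]' | egrep 'tcp|force|gap'
python3 -m jog '[[-0.3,0,0,-0.04,0],[-0.3,0.0055,-0.0375,0,0],[-0.3,0.0055,-0.0375,0,0],[-0.3,0.0055,-0.0375,0,0],[-0.3,0.0055,-0.0375,0,0]]' | egrep 'tcp|force|gap'
python3 -m jog '[[-0.3,0.0055,-0.0375,0,0],[-0.3,0.0055,-0.0375,0,0],[-0.3,0.0055,-0.0375,0,0],[-0.3,0.0055,-0.0375,0,0],[-0.3,0.0055,-0.0375,0,0]]' | egrep 'tcp|force|gap'
python3 - <<'E'
from h import *
t=grab("top"); rims(t)
i=t["img"].astype(int); m=(i[...,0]-i[...,2])>35
for ce,st in blobs(m,60):
    if (280<ce[0]<390 and 240<ce[1]<340): print(ce.round(1),st[2:],plane(t,*ce,.152).round(4))
c=grab("wrist"); i=c["img"].astype(int); m=(i[...,0]-i[...,2])>35
for ce,st in blobs(m,300):
  p=plane(c,*ce,.045)
  if .4<p[0]<.6 and -.42<p[1]<-.25 and st[2]<120: print("w",p.round(4),st[2:4])
E
```

```text
tcp_pos: [0.5601, -0.0428, 0.1503]
wrist_force: [-0.4, -0.5, -1.0]
finger_gap: 0.0556
grip_force: 0.0
tcp_pos: [0.5422, -0.195, 0.1967]
wrist_force: [0.5, 0.3, -0.1]
finger_gap: 0.0555
grip_force: 0.0
tcp_pos: [0.5139, -0.3831, 0.1964]
wrist_force: [0.7, 0.1, 0.1]
finger_gap: 0.0555
grip_force: 0.0
rim [305.1 313.4] [20.7 21.1] [0.4431 0.0687 0.132 ]
rim [307.8 264.1] [20.3 20.6] [0.5499 0.0625 0.132 ]
[357.  256.1] [ 21  21 329] [ 0.5635 -0.0444  0.152 ]
[360.9 310.5] [ 21  20 343] [ 0.4475 -0.0503  0.152 ]
w [ 0.426 -0.385  0.045] [50 53]
w [ 0.5125 -0.3803  0.045 ] [47 46]
```

```bash
python3 -m jog '[[-0.3,0,0,0.041,0],[-0.3,0,0,0.041,0],[-0.3,0,0,0.041,0],[-0.3,0,0,0.041,0],[-0.3,0,0,0.026,0]]' | egrep 'tcp|force|gap'
python3 -m jog '[[-0.3,0,0,0.01,0],[-0.3,0,0,0,0],[1,0,0,0,0],[1,0,0,0,0],[1,0,0,0,0]]' | egrep 'tcp|force|gap'
python3 -m jog '[[1,0,0,0,0],[1,0,0,-0.041,0],[1,0,0,-0.041,0],[1,0,0,-0.041,0],[1,0,0,-0.041,0]]' | egrep 'tcp|force|gap'
python3 -m jog '[[1,0,0,-0.041,0],[1,-0.003,0.0369,0,0],[1,-0.003,0.0369,0,0],[1,-0.003,0.0369,0,0],[1,-0.003,0.0369,0,0]]' | egrep 'tcp|force|gap'
python3 - <<'E'
from h import *
rims(grab("top"))
E
```

```text
tcp_pos: [0.5129, -0.3792, 0.0017]
wrist_force: [-0.6, -0.1, -0.4]
finger_gap: 0.0558
grip_force: 0.0
tcp_pos: [0.5161, -0.3826, -0.0022]
wrist_force: [-0.5, -0.4, -0.7]
finger_gap: 0.0428
grip_force: 40.5
tcp_pos: [0.5143, -0.381, 0.1619]
wrist_force: [2.0, -0.8, -1.6]
finger_gap: 0.0427
grip_force: 40.9
tcp_pos: [0.5267, -0.2326, 0.2015]
wrist_force: [0.6, -0.7, -0.1]
finger_gap: 0.0425
grip_force: 40.9
rim [305.1 313.4] [20.7 21.1] [0.4431 0.0687 0.132 ]
rim [307.8 264.1] [20.3 20.5] [0.5498 0.0625 0.132 ]
```

```bash
python3 -m jog '[[1,-0.003,0.0369,0,0],[1,-0.003,0.0369,0,0],[1,-0.003,0.0369,0,0],[1,-0.003,0.0369,0,0],[1,-0.003,0.0369,0,0]]' | egrep 'tcp|force|gap'
python3 -m jog '[[1,-0.003,0.0369,0,0],[1,-0.003,0.0369,0,0],[1,-0.003,0.0369,0,0],[1,0,0,0,0],[1,0,0,0.03,0]]' | egrep 'tcp|force|gap'
python3 -m jog '[[1,0,0,0.03,0],[1,0,0,0.015,0],[1,0,0,0.01,0],[1,0,0,0.006,0],[1,0,0,0.004,0]]' | egrep 'tcp|force|gap'
python3 -m jog '[[1,0,0,0,0],[-0.3,0,0,0,0],[-0.3,0,0,0,0],[-0.3,0,0,-0.01,0],[-0.3,0,0,-0.04,0]]' | egrep 'tcp|force|gap'
```

```text
tcp_pos: [0.5419, -0.0476, 0.2011]
wrist_force: [1.2, -0.1, -0.2]
finger_gap: 0.0427
grip_force: 41.0
tcp_pos: [0.555, 0.0638, 0.176]
wrist_force: [2.6, -0.2, 0.5]
finger_gap: 0.0425
grip_force: 41.1
tcp_pos: [0.5511, 0.0613, 0.105]
wrist_force: [-0.4, -0.4, 0.4]
finger_gap: 0.0427
grip_force: 41.1
tcp_pos: [0.5467, 0.0617, 0.1506]
wrist_force: [0.4, -0.0, 0.0]
finger_gap: 0.0556
grip_force: 0.0
```

```bash
python3 -m jog '[[-0.3,0,0,-0.04,0],[-0.3,0.0103,-0.0372,0,0],[-0.3,0.0103,-0.0372,0,0],[-0.3,0.0103,-0.0372,0,0],[-0.3,0.0103,-0.0372,0,0]]' | egrep 'tcp|force|gap'
python3 -m jog '[[-0.3,0.0103,-0.0372,0,0],[-0.3,0.0103,-0.0372,0,0],[-0.3,0.0103,-0.0372,0,0],[-0.3,0.0103,-0.0372,0,0],[-0.3,0.0103,-0.0372,0,0]]' | egrep 'tcp|force|gap'
python3 -m jog '[[-0.3,0.0103,-0.0372,0,0],[-0.3,0.0103,-0.0372,0,0],[-0.3,0.0103,-0.0373,0,0],[-0.3,0,0,0,0]]' | egrep 'tcp|force|gap'
python3 - <<'E'
from h import *
t=grab("top"); rims(t)
i=t["img"].astype(int); m=(i[...,0]-i[...,2])>35
for ce,st in blobs(m,60):
    if (280<ce[0]<390 and 240<ce[1]<340): print(ce.round(1),st[2:],plane(t,*ce,.152).round(4))
c=grab("wrist"); i=c["img"].astype(int); m=(i[...,0]-i[...,2])>35
for ce,st in blobs(m,300):
  p=plane(c,*ce,.045)
  if .4<p[0]<.6 and -.42<p[1]<-.25 and st[2]<120: print("w",p.round(4),st[2:4])
E
```

```text
tcp_pos: [0.5095, -0.0883, 0.1968]
wrist_force: [0.8, -1.1, -0.2]
finger_gap: 0.0552
grip_force: 0.0
tcp_pos: [0.4573, -0.275, 0.1966]
wrist_force: [0.9, -0.0, -0.7]
finger_gap: 0.0552
grip_force: 0.0
tcp_pos: [0.4251, -0.3916, 0.1959]
wrist_force: [0.2, 0.3, -0.1]
finger_gap: 0.0555
grip_force: 0.0
rim [305.  313.4] [20.6 21. ] [0.443  0.0688 0.132 ]
[283.4 287. ] [   640    358 163013] [0.4987 0.1139 0.152 ]
[307.9 262.8] [ 21  21 330] [0.5502 0.0614 0.152 ]
[368.  271.5] [ 21  20 330] [ 0.5302 -0.0673  0.152 ]
[360.9 310.5] [ 21  20 343] [ 0.4475 -0.0503  0.152 ]
w [ 0.4243 -0.3845  0.045 ] [48 47]
```

A knock moved the right-far jar to (0.530,-0.067). It is still corked and within limits. I'll go on with the last stopper.

```bash
python3 -m jog '[[-0.3,0,0,0.041,0],[-0.3,0,0,0.041,0],[-0.3,0,0,0.041,0],[-0.3,0,0,0.041,0],[-0.3,0,0,0.026,0]]' | egrep 'tcp|force|gap'
python3 -m jog '[[-0.3,0,0,0.01,0],[-0.3,0,0,0,0],[1,0,0,0,0],[1,0,0,0,0],[1,0,0,0,0]]' | egrep 'tcp|force|gap'
python3 -m jog '[[1,0,0,0,0],[1,0,0,-0.041,0],[1,0,0,-0.041,0],[1,0,0,-0.041,0],[1,0,0,-0.041,0]]' | egrep 'tcp|force|gap'
python3 -m jog '[[1,0,0,-0.041,0],[1,-0.0014,0.0377,0,0],[1,-0.0014,0.0377,0,0],[1,-0.0014,0.0377,0,0],[1,-0.0014,0.0377,0,0]]' | egrep 'tcp|force|gap'
python3 - <<'E'
from h import *
rims(grab("top")); c=grab("side"); cv2.imwrite("pics/s5.png",cv2.resize(c["img"][150:300,200:360],(640,600),interpolation=cv2.INTER_CUBIC)[:,:,::-1])
E
```

```text
tcp_pos: [0.426, -0.3815, 0.002]
wrist_force: [-1.0, 0.6, -0.5]
finger_gap: 0.0555
grip_force: 0.0
tcp_pos: [0.4283, -0.3862, -0.0026]
wrist_force: [-0.4, -0.7, -1.1]
finger_gap: 0.0428
grip_force: 40.6
tcp_pos: [0.4266, -0.3847, 0.1617]
wrist_force: [0.8, -0.2, -0.3]
finger_gap: 0.0427
grip_force: 41.0
tcp_pos: [0.4325, -0.233, 0.2013]
wrist_force: [1.1, 1.2, -0.3]
finger_gap: 0.0425
grip_force: 41.1
rim [305.1 313.4] [20.7 21.1] [0.4431 0.0687 0.132 ]
```

View pics/s5.png

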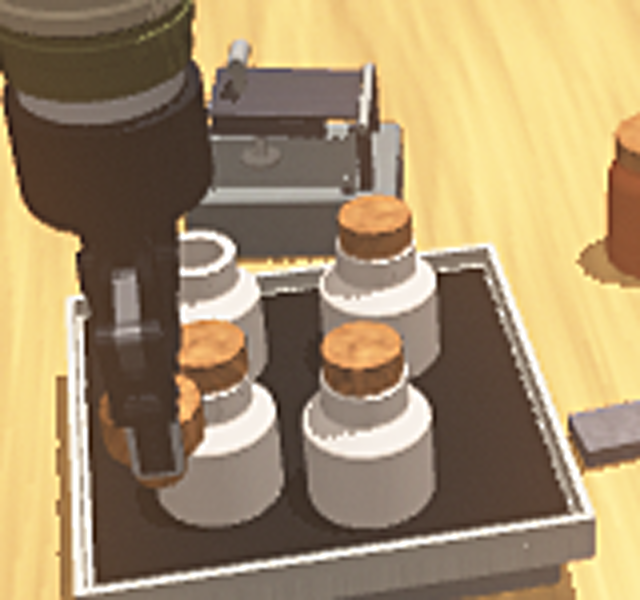

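Three jars show corks seated upright, at crop (375,225), (362,358) and (210,355). Now the last jar.

```bash
python3 -m jog '[[1,-0.0014,0.0378,0,0],[1,-0.0014,0.0378,0,0],[1,-0.0014,0.0378,0,0],[1,-0.0014,0.0378,0,0],[1,-0.0014,0.0378,0,0]]' | egrep 'tcp|force|gap'
python3 -m jog '[[1,-0.0014,0.0378,0,0],[1,-0.0014,0.0378,0,0],[1,-0.0014,0.0378,0,0],[1,0,0,0,0],[1,0,0,0.03,0]]' | egrep 'tcp|force|gap'
python3 -m jog '[[1,0,0,0.03,0],[1,0,0,0.015,0],[1,0,0,0.01,0],[1,0,0,0.006,0],[1,0,0,0.004,0]]' | egrep 'tcp|force|gap'
python3 -m jog '[[1,0,0,0,0],[-0.3,0,0,0,0],[-0.3,0,0,0,0],[-0.3,0,0,-0.01,0],[-0.3,0,0,-0.04,0]]' | egrep 'tcp|force|gap'
python3 -m jog '[[-0.3,0,0,-0.04,0],[-0.3,0.01,0.03,-0.02,0],[-0.3,0.01,0.03,0,0],[-0.3,0.01,0.03,0,0],[-0.3,0.01,0.03,0,0]]' | egrep 'tcp|force|gap'
python3 - <<'E'
from h import *
c=grab("wrist","g0"); s=env.get_state(); print(s["tcp_pos"],s["joint_pos"])
E
```

```text
tcp_pos: [0.44, -0.0441, 0.2008]
wrist_force: [1.1, 0.4, -0.1]
finger_gap: 0.0423
grip_force: 41.2
tcp_pos: [0.4485, 0.0702, 0.1751]
wrist_force: [1.6, -0.2, -0.6]
finger_gap: 0.0425
grip_force: 41.2
tcp_pos: [0.4443, 0.0679, 0.1047]
wrist_force: [0.3, 0.0, -0.6]
finger_gap: 0.0428
grip_force: 41.2
tcp_pos: [0.4401, 0.0685, 0.1511]
wrist_force: [0.1, -0.6, -0.5]
finger_gap: 0.0555
grip_force: 0.0
tcp_pos: [0.4046, 0.1897, 0.2165]
wrist_force: [0.5, 0.1, -0.7]
finger_gap: 0.0553
grip_force: 0.0
[0.40231853 0.19396643 0.21627133] [ 0.26654798  0.05826482 -0.23916859  1.27080735  0.00349884  0.26424241]
```

View pics/g0.png

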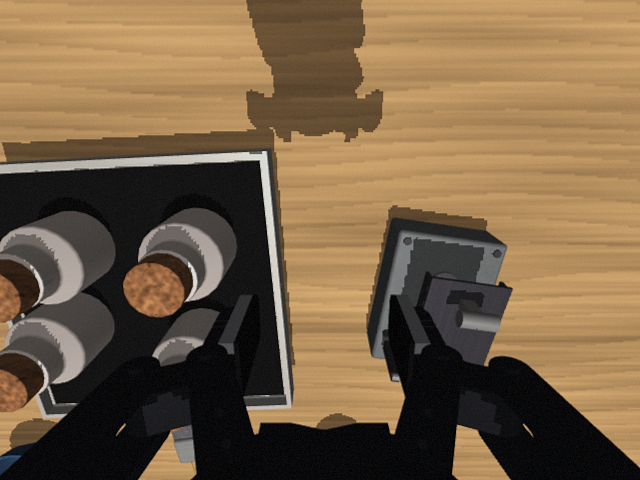

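The last jar is corked too (wrist (157,290)). The handle bar is at wrist (480,320), tilted with the box by about -8.6°.

Run:
```python
from h import *
c=grab("wrist"); t=grab("top"); s=grab("side")
print(tri(c,(480,319),t,(193.4,298.1)),tri(c,(480,319),s,(259.8,162.5)))
for z in (.13,.137,.145): print(z,plane(c,480,319,z).round(4),plane(t,193.4,298.1,z).round(4))
print("bar ends",plane(c,461,317,.137),plane(c,498,321,.137))
for q in [(392,220),(506,245)]: print("box near corners",plane(c,*q,.05))
i=t["img"].astype(int); m=(i[...,0]-i[...,2])>35
for ce,st in blobs(m,60):
    if (280<ce[0]<390 and 240<ce[1]<340): print(ce.round(1),st[2:],plane(t,*ce,.152).round(4))
```

```text
(array([0.47663144, 0.31597361, 0.13077377]), np.float64(0.009439625760401879)) (array([0.47917974, 0.32301936, 0.12912682]), np.float64(0.004798126768308798))
0.13 [0.476  0.3211 0.13  ] [0.4784 0.3116 0.13  ]
0.137 [0.4718 0.3177 0.137 ] [0.4779 0.3097 0.137 ]
0.145 [0.4669 0.3137 0.145 ] [0.4775 0.3076 0.145 ]
bar ends [0.46999877 0.30259075 0.137     ] [0.4735226  0.33204535 0.137     ]
box near corners [0.41642321 0.26111593 0.05      ]
box near corners [0.44164195 0.37472438 0.05      ]
[333.5 296.5] [   640    358 173293] [0.4775 0.0072 0.152 ]
[307.9 262.8] [ 21  21 331] [0.5502 0.0614 0.152 ]
[368.  271.4] [ 21  20 331] [ 0.5302 -0.0673  0.152 ]
[360.9 310.6] [ 21  21 345] [ 0.4474 -0.0504  0.152 ]
[305.  313.2] [ 21  21 349] [0.4429 0.0679 0.152 ]
```

```bash
python3 -m jog '[[-0.3,-0.002,0.0405,0,0],[-0.3,-0.002,0.0405,0,0],[-0.3,-0.002,0.0405,0,0],[-0.3,0,0,0,4.3],[-0.3,0,0,0,4.3]]' | egrep 'tcp|force|gap'
python3 -m jog '[[-0.5,0,0,0,0],[-0.5,0,0,0,0],[-0.5,0,0,0,0]]' | egrep 'tcp|orient|gap'
python3 - <<'E'
from h import *
c=grab("wrist"); cv2.imwrite("pics/g1.png",c["img"][120:480,160:480,::-1]); t=grab("top"); cv2.imwrite("pics/_t.png",t["img"][:,:,::-1]); print(c["T"].round(4).tolist())
E
```

```text
tcp_pos: [0.411, 0.3111, 0.2145]
wrist_force: [-0.4, -0.9, -1.0]
finger_gap: 0.0559
grip_force: 0.0
tcp_pos: [0.4108, 0.3091, 0.2149]
orientation: [0.0, 0.075, 0.997, -0.0]
finger_gap: 0.0642
[[0.1492, -0.9384, -0.3118, 0.3298], [0.9888, 0.1414, 0.0477, 0.3225], [-0.0006, -0.3154, 0.949, 0.3855], [0.0, 0.0, 0.0, 1.0]]
```

View pics/g1.png

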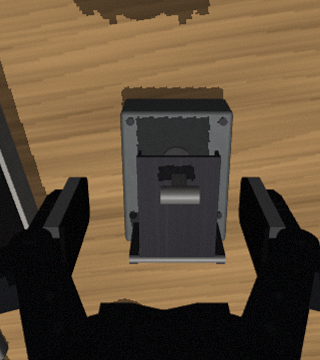

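The box is square to the camera, so the yaw is right. The handle bar is at crop (180,195), full (340,315); the guard's free edge is at crop v=154 and the hinge rod at v=259.

Run:
```python
from h import *
c=grab("wrist");t=grab("top");s=env.get_state()
ax=np.array([np.cos(np.radians(-8.6)),np.sin(np.radians(-8.6))]);ay=np.array([-ax[1],ax[0]])
def sh(n,p): print(n,p.round(4),"box-axes rel tcp",((p[:2]-s["tcp_pos"][:2])@ax).round(4),((p[:2]-s["tcp_pos"][:2])@ay).round(4))
print(s["tcp_pos"],tri(c,(340,314),t,(193.4,298.1)))
for z in(.129,.137): sh("handle w",plane(c,340,314,z)); sh("handle t",plane(t,193.4,298.1,z))
sh("free edge",plane(c,338,274,.108)); sh("hinge",plane(c,337,379,.1)); sh("hinge t",np.array([.5643,.2964,.1]))
sh("L",plane(c,282,232,.05));sh("R",plane(c,392,232,.05))
```

```text
[0.41045784 0.30945383 0.21493924] (array([0.4787017 , 0.31200881, 0.13156896]), np.float64(0.0017639497812139701))
handle w [0.4808 0.3126 0.129 ] box-axes rel tcp 0.0691 0.0137
handle t [0.4784 0.3119 0.129 ] box-axes rel tcp 0.0668 0.0126
handle w [0.4761 0.3129 0.137 ] box-axes rel tcp 0.0643 0.0133
handle t [0.4779 0.3097 0.137 ] box-axes rel tcp 0.0667 0.0104
free edge [0.4556 0.3153 0.108 ] box-axes rel tcp 0.0438 0.0125
hinge [0.5666 0.2992 0.1   ] box-axes rel tcp 0.156 0.0132
hinge t [0.5643 0.2964 0.1   ] box-axes rel tcp 0.1541 0.0101
L [0.43   0.2664 0.05  ] box-axes rel tcp 0.0258 -0.0396
R [0.4459 0.3714 0.05  ] box-axes rel tcp 0.0258 0.0665
```

```bash
python3 -m jog '[[-0.5,-0.034,0.0065,0,0],[-0.5,-0.033,0.006,0,0],[-0.5,0,0,0.04,0],[-0.5,0,0,0.03,0],[-0.5,0,0,0.03,0]]' | egrep 'tcp|force|gap'
python3 -m jog '[[-0.5,0,0,0.015,0],[-0.5,0,0,0.01,0],[-0.5,0,0,0,0],[-0.5,0,0,0,0]]' | egrep 'tcp|force|gap'
python3 -m jog '[[1,0,0,0,0],[1,0,0,0,0],[1,0,0,0,0],[1,0,0,0,0],[1,0,0,0,0]]' 25| egrep 'tcp|force|gap'
python3 -m jog '[[1,0,0,0,0],[1,0,0,0,0],[1,0,0,0,0]]' 25| egrep 'tcp|force|gap'
```

```text
tcp_pos: [0.4794, 0.312, 0.1137]
wrist_force: [0.2, -0.9, -1.1]
finger_gap: 0.0641
grip_force: 0.0
tcp_pos: [0.4785, 0.3123, 0.0901]
wrist_force: [0.0, -0.1, 0.0]
finger_gap: 0.064
grip_force: 0.0
tcp_pos: [0.4786, 0.3112, 0.0906]
wrist_force: [-0.1, -4.8, 0.4]
finger_gap: 0.0292
grip_force: 29.7
tcp_pos: [0.4785, 0.3112, 0.0905]
wrist_force: [-1.6, -4.9, 0.9]
finger_gap: 0.0294
grip_force: 29.7
```

```bash
python3 -m jog '[[1,-0.0063,0,-0.0135,0],[1,-0.009,0,-0.0128,0],[1,-0.0111,0,-0.0111,0]]' | egrep 'tcp|force|gap'
python3 -m jog '[[1,-0.0128,0,-0.009,0],[1,-0.0142,0,-0.0066,0],[1,-0.0151,0,-0.004,0],[1,0,0,0,0]]' | egrep 'tcp|force|gap'
python3 -m jog '[[1,-0.0156,0,-0.0014,0],[1,-0.0156,0,0.0014,0],[1,-0.0121,0,0.003,0],[1,-0.0088,0,0.0034,0],[1,0,0,0,0]]' | egrep 'tcp|force|gap'
python3 - <<'E'
from h import *
a=cv2.resize(grab("wrist")["img"],(400,300)); s=grab("side")["img"][120:240,200:360]; cv2.imwrite("pics/u.png",np.hstack([a,cv2.resize(s,(400,300),interpolation=cv2.INTER_CUBIC)])[:,:,::-1])
E
```

```text
tcp_pos: [0.5032, 0.3072, 0.1272]
wrist_force: [1.0, -2.8, -7.1]
finger_gap: 0.0295
grip_force: 28.0
tcp_pos: [0.5477, 0.3006, 0.148]
wrist_force: [-3.1, -4.4, 4.9]
finger_gap: 0.0293
grip_force: 29.1
tcp_pos: [0.5997, 0.2927, 0.1414]
wrist_force: [0.7, -5.6, 5.4]
finger_gap: 0.0292
grip_force: 28.7
```

```bash
python3 -m jog '[[-0.5,0,0,0,0],[-0.5,0,0,0,0],[-0.5,0,0,0,0],[-0.5,0,0,-0.04,0],[-0.5,0,0,-0.04,0]]' | egrep 'tcp|force|gap'
python3 -m jog '[[1,0.037,0.016,0,0],[1,0.037,0.016,0,0],[1,0.0366,0.016,0,0],[1,0,0,0,0],[1,0,0,0.04,0]]' | egrep 'tcp|force|gap'
python3 -m jog '[[1,0,0,0.04,0],[1,0,0,0.04,0],[1,0,0,0.03,0],[1,0,0,0.015,0],[1,0,0,0.01,0]]' | egrep 'tcp|force|gap'
python3 - <<'E'
from h import *
a=cv2.resize(grab("wrist")["img"],(400,300)); s=grab("side")["img"][120:240,200:360]; b=cv2.imread("pics/u.png")[:,:,::-1]
cv2.imwrite("pics/u2.png",np.vstack([b,np.hstack([a,cv2.resize(s,(400,300),interpolation=cv2.INTER_CUBIC)])])[:,:,::-1])
E
```

```text
tcp_pos: [0.5947, 0.2938, 0.2175]
wrist_force: [1.7, 1.8, -0.0]
finger_gap: 0.0641
grip_force: 0.0
tcp_pos: [0.4974, 0.3627, 0.1886]
wrist_force: [2.1, 0.5, 1.1]
finger_gap: 0.0037
grip_force: 0.0
tcp_pos: [0.4933, 0.3576, 0.0423]
wrist_force: [0.2, -0.2, -0.0]
finger_gap: 0.0001
grip_force: 0.0
```

View pics/u2.png

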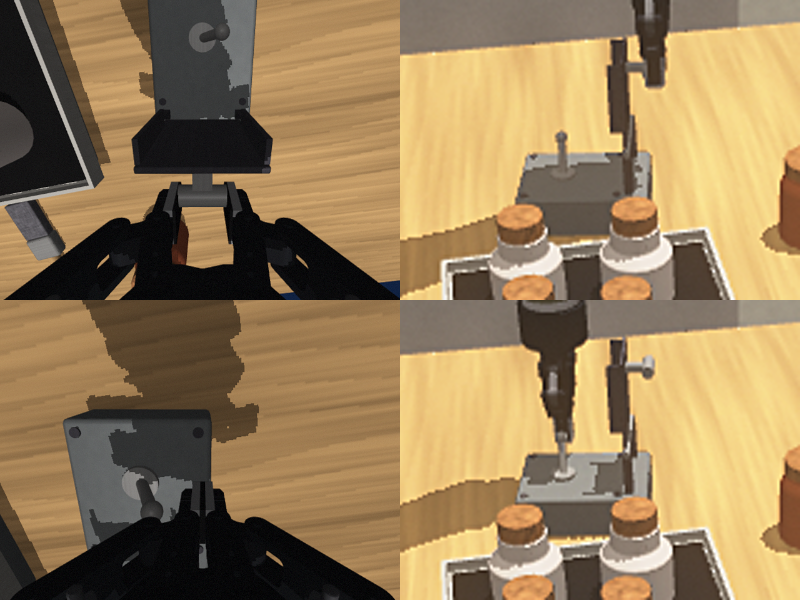

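The guard stands upright, the toggle leans to +y and the shut fingers are right beside it on the +y side. Now I push towards -y.

```bash
python3 -m jog '[[1,0,-0.01,0,0],[1,0,-0.01,0,0],[1,0,-0.01,0,0],[1,0,-0.01,0,0]]' | egrep 'tcp|force'
python3 -m jog '[[1,0,-0.006,0,0],[1,0,-0.004,0,0],[1,0,-0.003,0,0],[1,0,0,0,0],[1,0,0,0,0]]' | egrep 'tcp|force'
```

```text
tcp_pos: [0.4907, 0.3183, 0.0473]
wrist_force: [1.1, 0.8, 1.0]
grip_force: 0.9
tcp_pos: [0.4885, 0.3091, 0.0463]
wrist_force: [-0.0, 11.9, -1.2]
grip_force: 5.1
```

```bash
python3 -m jog '[[1,0,0.01,0,0],[1,0,0,-0.035,0],[1,0,0,-0.04,0],[1,0,0,-0.04,0],[1,0,0,-0.04,0]]' | egrep 'tcp|force'
python3 -m jog '[[-0.5,0,0,-0.02,0],[-0.5,0,0,0,0]]' | egrep 'tcp|force'
python3 - <<'E'
from h import *
c=grab("wrist")["img"]; t=grab("top")["img"]; s=grab("side")["img"]
a=cv2.resize(c,(400,300)); b=cv2.resize(s[120:240,200:360],(400,300),interpolation=cv2.INTER_CUBIC); cv2.imwrite("pics/v.png",np.hstack([a,b])[:,:,::-1])
from h import env
E
python3 -m jog '[[-0.5,-0.037,-0.002,0,0],[-0.5,-0.037,-0.002,0,0],[-0.5,-0.0366,-0.002,0,0],[-0.5,0,0,0,0],[-0.5,0,0,0.03,0]]' | egrep 'tcp|force'
python3 -m jog '[[-0.5,0,0,0.03,0],[-0.5,0,0,0.02,0],[-0.5,0,0,0,0],[-0.5,0,0,0,0]]' | egrep 'tcp|force'
python3 -m jog '[[1,0,0,0,0],[1,0,0,0,0],[1,0,0,0,0],[1,0,0,0,0],[1,0,0,0,0]]' | egrep 'tcp|force|gap'
```

```text
tcp_pos: [0.4879, 0.3148, 0.2015]
wrist_force: [0.5, 1.3, -0.6]
grip_force: 0.0
tcp_pos: [0.4912, 0.3163, 0.2263]
wrist_force: [0.7, 0.2, 0.9]
grip_force: 0.0
tcp_pos: [0.6011, 0.2925, 0.1916]
wrist_force: [0.0, 0.6, 0.7]
grip_force: 0.0
tcp_pos: [0.5951, 0.2922, 0.1373]
wrist_force: [0.3, -0.3, 0.1]
grip_force: 0.0
tcp_pos: [0.5986, 0.2929, 0.1423]
wrist_force: [1.0, -3.8, 6.1]
finger_gap: 0.0294
grip_force: 26.4
```

Run:
```python
from h import *
a=cv2.cvtColor(cv2.resize(grab("wrist")["img"],(400,300)),cv2.COLOR_RGB2GRAY); b=cv2.cvtColor(cv2.imread("pics/u.png"),cv2.COLOR_BGR2GRAY)[:,:400]
for n,g in(("before",b),("now",a)):
    r=g[18:56,165:240]; print(n); print("\n".join("".join("#" if v<55 else "+" if v<75 else "." if v<115 else " " for v in row[::1]) for row in r[::2]))
```

```text
before
++++++++++++++++++++++++++++++++++++++++++++++++++++++++++++.  . .     .   
++++++++++++++++++++++++++++++++++++++++++++++++++++++++++++++.           .
+++++++++++++++++++++++++++++++++++.....++++++++++++++++++++++.            
++++++++++++++++++++++++++++++..............+++++++++++++++++..            
++++++++++++++++++++++++++++...................++++++++++++++++.           
++++++++++++++++++++++++++.......................#+++++....+++++. ..       
+++++++++++++++++++++++++...................++#####++++....++++++.      .. 
++++++++++++++++++++++++...............++##########+++++.++++++##.         
++++++++++++++++++++++++............###############++++++++++++#.       .. 
++++++++++++++++++++++++..........+###################+++++++##.   .  ...  
++++++++++++++++++++++++..........+###########################.      .   . 
++++++++++++++++++++++++...........+###########+...+++#+++...              
++++++++++++++++++++++++..............++..........+++++++.     .    .      
+++++++++++++++++++++++++.........................+++++++. .         .     
+++++++++++++++++++++++++++..
[... 1087 characters left out ...]
...++++#.       .      ....
+++++++###+++++#+#################+#####...........+.   .     .   .  .. ...
++++++++###############################+...........+++.  ..    .  ..  ...  
+++++++++++#####++++++++..+++#########+............++++++.            .  . 
+++++++++++++++++++++++++.........................+++++++.        ..       
++++++++++++++++++++++++++.......................++++++++++.      ..       
+++++++++++++++++++++#+++++.....................+++++++++++.     ..        
+++++++++++++++++++++++++++++.................+++++++++++++++.       .     
++++++++++++++++++++++++++++++++...........+++++++++++++++++++.            
++++++++++++++++++++++++++++++++++++++++++++++++++++++++++++++..
```

The toggle has clearly flipped: its ball was 20 px to the right of the base and is now 24 px to the left. Now I lower the guard along the reverse arc.

```bash
python3 -m jog '[[1,0.0088,0,-0.0034,0],[1,0.0121,0,-0.003,0],[1,0.0156,0,-0.0014,0],[1,0.0156,0,0.0014,0],[1,0.0151,0,0.004,0]]' | egrep 'tcp|force'
python3 -m jog '[[1,0.0142,0,0.0066,0],[1,0.0128,0,0.009,0],[1,0.0111,0,0.0111,0],[1,0.009,0,0.0128,0],[1,0.0063,0,0.0135,0]]' | egrep 'tcp|force'
python3 -m jog '[[1,0.0005,0,0.003,0],[1,0.0005,0,0.003,0],[1,0,0,0.001,0],[1,0,0,0,0]]' | egrep 'tcp|force|gap'
```

```text
tcp_pos: [0.5318, 0.303, 0.1434]
wrist_force: [4.2, -2.4, -4.4]
grip_force: 25.9
tcp_pos: [0.4775, 0.3113, 0.0904]
wrist_force: [0.4, -1.7, 3.6]
grip_force: 27.0
tcp_pos: [0.4765, 0.3116, 0.0873]
wrist_force: [-11.1, -5.3, 27.5]
finger_gap: 0.0293
grip_force: 29.7
```

```bash
python3 -m jog '[[1,0,0,-0.003,0],[-0.5,0,0,0,0],[-0.5,0,0,0,0],[-0.5,0,0,0,0],[-0.5,0,0,-0.02,0]]' | egrep 'tcp|force|gap'
python3 -m jog '[[-0.5,0,0,-0.04,0],[-0.5,0,0,-0.04,0],[-0.5,0.035,0,-0.01,0],[-0.5,0.035,0,0,0],[-0.5,0,0,0,0]]' | egrep 'tcp|force|gap'
python3 - <<'E'
from h import *
c=grab("wrist"); t=grab("top"); s=grab("side"); st=env.get_state(); print(st["clock"],st["tcp_pos"])
i=t["img"].astype(int); m=(i[...,0]-i[...,2])>35
for ce,b in blobs(m,60):
    if (280<ce[0]<390 and 240<ce[1]<340): print(ce.round(1),b[2:],plane(t,*ce,.152).round(4))
i=s["img"].astype(int); m=((i[...,0]-i[...,2])>60)&(cv2.cvtColor(s["img"],cv2.COLOR_RGB2HSV)[...,1]>130)
for ce,b in blobs(m,60):
    if 240<ce[0]<330 and 190<ce[1]<260: print("side",ce.round(1),b[2:])
# handle: bright bar in wrist image near expected shut position
from math import *
g=cv2.cvtColor(c["img"],cv2.COLOR_RGB2GRAY)[200:420,270:400]; print(proj(c,[.4785,.312,.129]).round(1))
g=cv2.resize(g,(65,110),interpolation=cv2.INTER_AREA); print("\n".join("".join("#" if v<45 else "+" if v<75 else "." if v<115 else " " for v in r) for r in g[::2]))
E
```

```text
tcp_pos: [0.4745, 0.3104, 0.1018]
wrist_force: [0.4, -0.1, -0.7]
finger_gap: 0.0638
grip_force: 0.0
tcp_pos: [0.4031, 0.3224, 0.1965]
wrist_force: [-1.3, 0.0, 0.1]
finger_gap: 0.0639
grip_force: 0.0
34.95 [0.40800579 0.32228052 0.19539113]
[358.7 291.9] [   632    358 164529] [ 0.4868 -0.0465  0.152 ]
[307.9 262.8] [ 21  21 330] [0.5502 0.0614 0.152 ]
[368.  271.4] [ 21  20 331] [ 0.5302 -0.0673  0.152 ]
[360.9 310.6] [ 21  21 345] [ 0.4474 -0.0504  0.152 ]
[304.9 313.2] [ 21  21 350] [0.4429 0.068  0.152 ]
side [294.2 205.1] [ 18  15 191]
side [247.3 208.5] [ 19  16 215]
side [251.1 237.4] [ 21  18 244]
side [290.5 237.6] [ 21  18 229]
[323.5 335.6]
                                                                 
                                                                 
                                                                 
                                                         .  .    
                                          .  ..                  
 .+  ..... ....+. ....+  ..... ...... ....+   ....               
+++++++++++++++++++++++++++++++++++++++++++++
[... 2295 characters left out ...]
+++++++++++++++++##.....     ...  .
.+..+##++++++++++++++++++++++++++++++++++++++++##+..+..     .  ..
.+..###++++++++++++++++++++++++++++++++++++++++###..+            
 ..+###++++++++++++++++++++++++++++++++++++++++###..+            
   +###++++++++++++++++++++++++++++++++++++++++###+.             
   ####+++++++++++++++++++++++++++++++++++++++#####              
  .####+++++++++++++++++++++++++++++++++++++++#####.             
  #####+++++++++++++++++++++++++++++++++++++++#####+             
 .#####+++++++++++++++++++++++++++++++++++++++######             
  .....++++++++++++++++++++++++++++++++++++++++.++++             
                                                                 
  ..
```

```bash
python3 -m jog '[[-0.5,0,0,0,0],[-0.5,0,0,0,0],[-0.5,0,0,0,0]]' | head -2; python3 -c "
from workcell import env
print(env.hand_in())"
```

```text
clock: 35.2
tcp_pos: [0.4087, 0.3218, 0.1951]
the job is handed in; nothing more can be done
None
```

All four jars are stoppered, the toggle is thrown and the guard is shut again; the job was handed in at 35.2 s, with no verdict returned. I offset the stated TCP geometry because the shut fingertips measured about 27 mm behind the reported TCP, not 11 mm ahead. A knock shifted one corked jar, but it stayed stoppered and inside the limits.

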